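Clamp a steel bar in the inclined bar clamp

ROBOT

A 6-joint arm with a two-finger parallel gripper is mounted at the origin on a cart in front of the work surface, level with it; the furniture and walls round the work are solid. World frame = base frame: x ahead of the robot, y to its left, z up, the work surface at z = 0. Lengths are in m, angles in rad, forces in N, time in s.
With the tool pointing down it reaches from about 0.4 to 0.925 m from the base axis. Payload 12.5 kg.
Tool frame: the origin (TCP) lies at the very end of the fingers, on their centre line; the grasp point (between the pads) lies 19 mm behind it; z points along the fingers, y is the direction in which the jaws open and shut (so a half turn about z gives the same grasp; the last joint's range is limited). The gripper opens to 95 mm and grips with 3 to 60 N. Pads are 20 mm wide; open, the fingers measure 119 mm over their backs; the gripper's body (75 mm by 180 mm) begins 59 mm behind the grasp point.
Start: joints at [-1.274, 0.491, 1.559, -0, 1.092, -0.106], TCP at [0.245, -0.575, 0.19] pointing down, gripper open.
Joint ranges: [-3.1, 3.1], [-0.84, 2.19], [0.05, 2.79], [-1.13, 4.28], [0.06, 2.93], [-2.69, 2.69]. Speed limits (rad/s): [2.22, 2.22, 2.79, 3.14, 3.14, 3.14].

INTERFACE

Orientations are given as a unit quaternion [w, x, y, z].
In Python, from bench import r gives the robot as it stands.
- The arm moves only by the tool servo_tool, never from a script. Its argument "motion" is one flat list of numbers, 6 for each row, row after row: the shift along the tool's x, y, z in cm, then the turn, a rotation vector about the tool's x, y, z in degrees. In form: [x, y, z, rx, ry, rz, x, y, z, rx, ry, rz, ...]. A call has 1 to 10 rows; each row is the pose to reach, as a shift and turn from the pose commanded when the call began, along the tool's axes at that moment; what a row does not reach only later rows make up. A row lasts 1/8 s, in which the tool goes at most 62.5 mm and 10.7 degrees, less where a joint would pass 70% of its speed; a pose out of reach is approached as far as the arm can. A call with a gripper value outside its range is refused whole. "claw" is the opening, from -1 (shut) to 1 (fully open), so that 0 is half open, set as the call begins (left out, the last holds). The fingers move at their own pace and stop on an object; "newtons" is the grip in N (left out, the last holds). Time passes only in rows, so rows that repeat a pose let the fingers close. It gives the time, the measured TCP pose, the force and the opening at its end, in the units of the state.
- r.state(): the state, without advancing time (a new reading comes with each control period).
- r.camera(name): name is "scene" or "top"; returns (picture, depth): 420x560x3 uint8, blue, green, red; 420x560 float32, m along the optical axis (not along the pixel's ray), 0 where there is no reading.
- r.camera_model(name): a dict with "fovy" (degrees; the focal length in pixels is half the picture's height over the tangent of half this angle, whatever the lens; pixels are square), "cx", "cy" (the principal point, pixels), "k1" (the pictures are not rectified: a ray, as slopes to the right and down, at radius r is drawn at 1 + k1 r^2 times it, then the intrinsics apply), "view" (4x4, takes a point from world to camera coordinates). Camera axes: x right, y down, z forward; pixel columns grow to the right and rows downward; lengths in m; the calibration is good to about 2 mm. A picture is of the moment at which its call begins. camera_model takes no time and is no camera call.
- r.job_done(): hands the job in, once; it reports no verdict.
Trained networks look in the newest picture that a camera, given by its name, has taken for a name from the list of things; names that differ only in an ending like _2 or _b are one class to them, and where a whole thing is asked for, a point or a joint stands for the part that bears it (a point fixed in the world has none). Each returns a list of dicts, best first, with "p" (0 to 1); they miss things now and then, are a little off and sometimes report something else, mostly with a low value. They report only what shows in the picture. A call takes as long as a camera call.
- r.recognise(target, camera): "centre" ([x, y, z] in m, in the coordinates of the camera as it stood for that picture, good to about 4 mm: the middle of the surface that is visible of it).
- r.mark_of(target, camera): "centre" ([x, y, z] in m, in the coordinates of the camera as it stood for that picture, good to about 4 mm: a listed point, or the origin of a listed thing).
The state is a dict: "time_s": time; "joints": joint angles; "joint_velocities": joint speeds; "joint_efforts": joint torques, N m; "tool_pos": TCP position; "eef_rot": TCP orientation; "force": force on the tool from outside, world axes, zero at the start; "wrist_torque": the same for the moment, N m; "finger_gap": finger opening in m.
Only numpy, scipy, OpenCV 4.12 (cv2) and the standard library are available. Lean on these libraries where they do the work, as an engineer would, in place of code of your own. Each camera call takes 0.05 s, during which the arm holds its last target. There are 200 camera calls.

TASK

Slide the plain flat steel bar fully home into the sleeve of the sloping clamp, up to its end stop, and leave it there. Then close the clamp: first turn the star knob backwards (anticlockwise) until the thread clicks and the pin in its middle drops, never forcing it forwards before that, then turn it forwards (clockwise) to its stop so that the clamp presses on the bar, and let go. Leave the loose things lying around where they are.

Things in the scene. Friction and masses are not known exactly. Their poses are not given: they have to be found in the camera images.
- bar: The loose flat steel bar, 24 x 120 x 12 mm (x, y, z), 0.15 to 0.31 kg, same from both ends, two small dark dots near its ends on top. Lies flat on the bench near the gauge block, in front of the big white cylinder unit (0.29 m high). Origin: centre of its underside; y along its length, z up out of its face.
- bed: Sloping aluminium bed of the fixed clamp stand. Origin on its face under the knob's axis, 40 mm above the bench; z = normal of the face (leans 25 deg towards the robot), x up the slope, y across. The face spans x +-30, y -62..+38 mm. Sleeve on it: |y| < 22 mm, 26 mm wide (|x| < 13), 14.5 mm high, roof 20.5 mm, flared cheeks 8 mm high at the mouth, y -22..-34 mm.
- bar_stop (a point): Middle of the face of the sleeve's end stop (10 mm high), at bed y = +30 mm, 5 mm over the bed. The bar is pushed in from the -y side of the bed, in +y; home, the bar's origin is at bed y = -30 mm and 60 mm of it still stick out of the sleeve.
- knob_grip (a point): Middle of the black six-lobed star knob: 20 mm high, 40.4 mm across lobe tips, 36.4 mm across a pair of flats made by two lobes each side; axis = bed z, underside 41 mm over the bed, above a fixed housing of 36 mm diameter. Its x axis points at a lobe, lobes every 60 deg; the frame turns with the knob. The knob does not rise or sink.
- knob (a joint): Angle of the star knob, rad, + = forwards = clockwise seen from above its top. Starts at -0.25..0.30. Jams at about +0.6 before the click. Turned back, the thread clicks at about -0.85; back stop -1.15. After the click it turns forwards to its end stop at 1.30, pressing on the bar from about 0.6. Stays where it is left; needs about 0.1 N m.
- spindle (a joint): How far the spring-loaded spindle has gone down, m. About 0 before the click, drops by itself to about 0.0078 at the click; driven down to about 0.011 by turning forwards to the stop. Its pad presses the bar (over a spring, some 3 N at the stop).
- pin_top (a point): Top of the 6 mm steel pin in the middle of the knob, the upper end of the spindle: stands 13 mm above the knob's top before the click, 5 mm after it, 2 mm when closed.
- gauge_block: Bystander: short ground steel block 25 x 50 x 20 mm with two holes; origin under its centre. Leave it.
- caliper: Bystander: sliding caliper 72 x 210 x 16 mm lying on the bench. Leave it.
- hex_key_5: Bystander: hex key 30 x 107 x 6 mm lying near the front edge. Leave it.
- connector_2: Bystander: D connector with metal shell, 41 x 33 x 15 mm, between the bar and the stand near the front edge. Leave it.
- label_box: Bystander: small card box 55 x 85 x 35 mm behind the stand. Leave it.

How it is judged:
By the outcome, as a careful person would: the job done as asked, in the order asked, and still so for the second after the job is handed in, with the robot touching nothing.
It also fails if it takes over 64 s, if anything falls off the work surface, if the arm or the gripper's body presses on something with over 40 N, if the wrist force passes 120 N, or if a joint passes its speed limit or range.

## Working session

There is one attempt and no reset: what is moved stays moved. The work goes in short steps, Python scripts to look and compute and a tool call to move; the robot and the scene stay as the last step left them, time stands still between calls to the robot, and variables do not carry over. Pictures are saved under pics/ and viewed, about 8 in all and at most 12, crops included, and the job is handed in when it is done.

Besides the shell and the picture viewer there is one more tool, called after "Request:" by a JSON object that holds its "op" and its "data", one argument or row to a line. servo_tool: Moves the arm, as the interface text tells. Its arguments: {"type":"object","properties":{"motion":{"type":"array","items":{"type":"number"}},"claw":{"type":"number"},"newtons":{"type":"number"}},"required":["motion"]}

```bash
ls; mkdir -p pics
cat > h.py <<'E'
import numpy as np, cv2
from bench import r
from scipy.spatial.transform import Rotation as R
def cw(name,p):
    V=np.array(r.camera_model(name)["view"]); return np.linalg.inv(V)@np.r_[p,1]
def px2w(name,u,v,depth):
    m=r.camera_model(name); f=210/np.tan(np.radians(m["fovy"])/2)
    K=np.array([[f,0,m["cx"]],[0,f,m["cy"]],[0,0,1.]])
    d=cv2.undistortPoints(np.array([[[u,v]]],float),K,np.array([m["k1"],0,0,0.]))[0,0]
    V=np.linalg.inv(np.array(m["view"]))
    return (V@np.r_[d*depth,depth,1])[:3]
def w2px(name,P):
    m=r.camera_model(name); f=210/np.tan(np.radians(m["fovy"])/2)
    q=(np.array(m["view"])@np.r_[P,1])[:3]; s=q[:2]/q[2]; s=s*(1+m["k1"]*(s@s)); return s*f+[m["cx"],m["cy"]]
def tool():
    s=r.state(); q=s["eef_rot"]; return np.array(s["tool_pos"]),R.from_quat([q[1],q[2],q[3],q[0]])
E
python3 - <<'E'
from h import *
for n in ("scene","top"):
    p,d=r.camera(n); cv2.imwrite(f"pics/{n}0.png",p); np.save(f"pics/{n}0d.npy",d); print(r.camera_model(n))
    for t in ("bar","bed","bar_stop","knob_grip","pin_top","gauge_block","connector_2"):
        for o in r.mark_of(t,n)[:2]: print(n,t,round(o["p"],2),cw(n,o["centre"])[:3].round(4))
print(r.state())
E
```

```text
pics
{'fovy': 54.859899584904696, 'cx': 280.4794539203056, 'cy': 209.56307728538295, 'k1': -0.07802117940927669, 'view': array([[ 0.51542132, -0.85685968,  0.01150447, -0.57028288],
       [-0.41342978, -0.26040231, -0.87250585,  0.21219559],
       [ 0.75061087,  0.44495182, -0.48846821,  0.64795886],
       [ 0.        ,  0.        ,  0.        ,  1.        ]])}
scene bar 0.83 [ 0.4412 -0.0974 -0.0011]
scene bar 0.4 [ 0.539  -0.3443  0.0439]
scene bed 0.7 [ 0.5285 -0.3682  0.0381]
scene bar_stop 0.55 [ 0.5381 -0.3422  0.0434]
scene knob_grip 0.4 [ 0.5036 -0.3662  0.085 ]
scene pin_top 0.52 [ 0.6687 -0.3787 -0.0041]
scene pin_top 0.2 [ 0.5293 -0.3678  0.0383]
scene gauge_block 0.75 [ 0.4329 -0.2175 -0.0012]
scene connector_2 0.56 [ 0.3916 -0.309  -0.0039]
scene connector_2 0.35 [ 0.432  -0.2162 -0.0025]
{'fovy': 55.77018799771717, 'cx': 282.08125822856624, 'cy': 206.4582206750507, 'k1': -0.10586231930468067, 'view': array([[ 0.02897947, -0.99950098,  0.01256896, -0.35972125],
       [-0.98250477, -0.03079642, -0.18367352,  0.53591522],
       [ 0.18396894, -0.0070263 , -0.98290694, 
[... 347 characters left out ...]
0.0401]
{'time_s': 0.8, 'joints': array([-1.27360851e+00,  4.90882556e-01,  1.55889701e+00,  3.05771661e-05,
        1.09169318e+00, -1.05564470e-01]), 'joint_velocities': array([-0.00036131,  0.00100768, -0.0004562 ,  0.00083483, -0.00046526,
       -0.00022743]), 'joint_efforts': array([-1.17150936e-03, -6.12414193e+01, -2.58410472e+01,  6.93754689e-02,
        4.46859235e-02,  3.95814538e-05]), 'tool_pos': array([ 0.24502585, -0.57499361,  0.18987282]), 'eef_rot': array([5.83826339e-05, 9.79793660e-01, 2.00010949e-01, 1.92410756e-05]), 'force': array([-0.76827057, -0.1244166 , -0.36138211]), 'wrist_torque': array([ 0.06776364, -0.00178104,  0.04607491]), 'finger_gap': 0.09515126676497972}
```

Run:
```python
import cv2
t=cv2.imread("pics/top0.png"); s=cv2.imread("pics/scene0.png")
cv2.imwrite("pics/a.png",cv2.resize(t,(784,588),interpolation=cv2.INTER_CUBIC))
cv2.imwrite("pics/b.png",cv2.resize(s,(784,588),interpolation=cv2.INTER_CUBIC))
```

```text
(no output)
```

View pics/a.png

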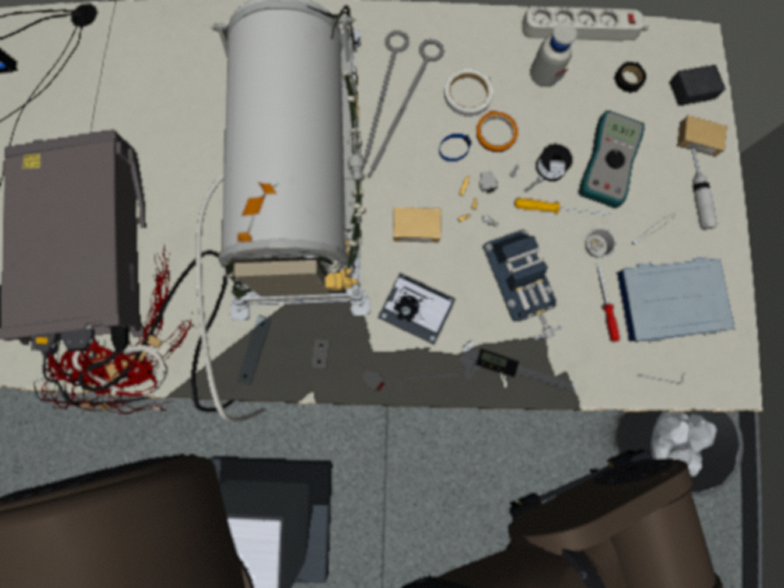

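View pics/b.png

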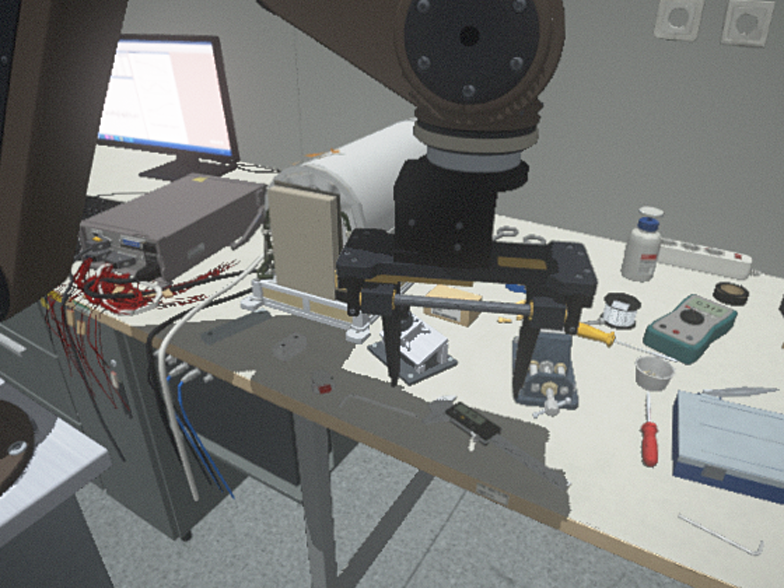

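The top view, in 784-wide pixels, shows the bar at about (255,350), the gauge block at (320,352) and the clamp stand at (415,308), with the sleeve mouth on its right. The scene view shows the gripper partly in front of the stand. I'll measure both more finely.

Run:
```python
from h import *
t=cv2.imread("pics/top0.png"); d=np.load("pics/top0d.npy")
a=cv2.resize(t[220:285,160:240],None,fx=5,fy=5,interpolation=cv2.INTER_CUBIC)
b=cv2.resize(t[190:255,262:332],None,fx=5.6,fy=5,interpolation=cv2.INTER_CUBIC)
a=cv2.convertScaleAbs(a,alpha=2.2); 
cv2.imwrite("pics/c.png",np.hstack([a,b]))
# height map
m=r.camera_model("top")
P=np.array([[px2w("top",u,v,d[v,u]) for u in range(160,335)] for v in range(185,290)]); np.save("pics/P.npy",P)
bar=P[35:95,0:50].reshape(-1,3); bar=bar[(bar[:,2]>.006)&(bar[:,2]<.02)&(bar[:,0]<.52)]
print(len(bar),bar.mean(0),np.percentile(bar[:,2],[10,50,90]))
print((P[40:100:4,5:75:3,2]*1000).round().astype(int))
q=P[10:70,100:172].reshape(-1,3)
print((P[5:70:4,100:172:3,2]*1000).round().astype(int))
```

```text
Traceback (most recent call last):
  File "h.py", line 7, in px2w
    m=r.camera_model(name); f=210/np.tan(np.radians(m["fovy"])/2)
ValueError: time passes only in moves, steps and waits
```

View pics/c.png

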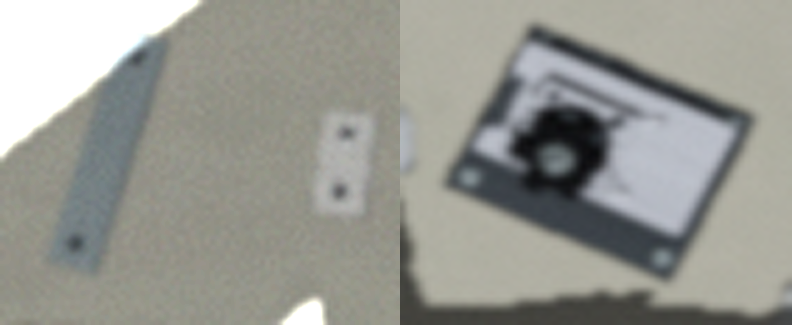

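The crop shows the bar's dots at crop pixels (135,58) and (75,243). In the right half is the stand with the knob at about (557,158).

```bash
python3 - <<'E'
s=open("h.py").read()
i=s.index("def cw")
s=s[:i]+'''_c={}
def CM(n):
    if n not in _c: _c[n]=r.camera_model(n)
    return _c[n]
def cloud(name,d,u,v):
    u=np.atleast_1d(u).astype(float).ravel(); v=np.atleast_1d(v).astype(float).ravel()
    m=CM(name); f=210/np.tan(np.radians(m["fovy"])/2)
    K=np.array([[f,0,m["cx"]],[0,f,m["cy"]],[0,0,1.]])
    x=cv2.undistortPoints(np.stack([u,v],1)[:,None],K,np.array([m["k1"],0,0,0.]))[:,0]
    V=np.linalg.inv(np.array(m["view"]))
    return V,np.c_[x,np.ones(len(x))]
def depth2w(name,d,u,v):
    V,x=cloud(name,d,u,v); return (x*d[np.ravel(v).astype(int),np.ravel(u).astype(int)][:,None])@V[:3,:3].T+V[:3,3]
def plane(name,u,v,z):
    V,x=cloud(name,None,u,v); w=x@V[:3,:3].T; k=(z-V[2,3])/w[:,2]; return w*k[:,None]+V[:3,3]
'''+s[i:].replace("r.camera_model(name)","CM(name)")
open("h.py","w").write(s)
E
python3 - <<'E'
from h import *
t=cv2.imread("pics/top0.png"); d=np.load("pics/top0d.npy")
f=lambda x,y,s:((x+.5)/s-.5)
c=np.array([[135,58],[75,243],[145,38],[168,42],[48,262],[97,273]])
w=plane("top",160+f(c[:,0],0,5),220+f(c[:,1],0,5),.012); print(w.round(4))
print(np.linalg.norm(w[0]-w[1]),np.degrees(np.arctan2(*(w[0]-w[1])[[1,0]])),np.degrees(np.arctan2(*(w[3]-w[5])[[1,0]])))
U,V=np.meshgrid(np.arange(160,335),np.arange(185,290))
P=depth2w("top",d,U,V).reshape(*U.shape,3); np.save("pics/P.npy",P)
print((P[40:92:4,0:50:3,2]*1000).round().astype(int))
print((P[5:70:4,100:172:3,2]*1000).round().astype(int))
E
```

```text
[[ 0.4843 -0.1094  0.012 ]
 [ 0.3925 -0.0859  0.012 ]
 [ 0.4945 -0.1137  0.012 ]
 [ 0.4929 -0.1253  0.012 ]
 [ 0.3828 -0.0732  0.012 ]
 [ 0.3785 -0.0978  0.012 ]]
0.09473760803712672 -14.317341208572373 -13.523784684388941
[[  1   1  10  14  13  12  -1  -3   0  -1  -2 985  -2   0   2   2   0]
 [  3   0  -2  -1  -3   3   4   3  11  10  12   4   2  -2  -4  -4   1]
 [  1  -3  -3   0  -1   1  -1   9  14  11  15  -1  -3   1   2   1   0]
 [ -1  -2   0  -1   1  -3  -1  15  12  11   7  -1  -2   0   1  -2   1]
 [ -1  -1  -3  -3   0   2  -2  14  11  15   2   2   1   0  -1  -1  -1]
 [ -1  -2  -1  -1   0  -1   9  14  11   9  -2   3   1   2  -1   0   1]
 [ -1   2  -1  -1  -1   0  12  13  14   2  -1  -1   0  -1  -1   0  -1]
 [  0  -1  -1   0   1  -2  13  10   9   0   4   2   1  -1  -2  -3   0]
 [  1  -3  -1   0   1  14  11  11   1 985  -1  -3   1  -1  -1  -2  -2]
 [  1   1   1  -2  -2  11  14  16  -2   2   0   0  -2   1   3   3   0]
 [ -1  -1   3   2   9  13  14  11   0   1   1   1   1   0   1   2   0]
 [ -1   1   1  -2   9  10  12   1   2  -1   2   0   1  -1   1  -3  -3]
 [  0  -2   2   0   3  10
[... 1064 characters left out ...]
-3  -1  -2   0  -2   7  11  11   8   4   8  10  27  29  33  33  34
   34   6   1  -2  -1  -1]
 [  0  -1  -1   0  -4   0  -2   1   0  13   9   6   7   7  12   6  28  29
   11  -1  -4   1  -1   0]
 [  0  -2   0   0  -1  -1   2  -2   3   2   3   3   7   3   8   8   6   7
    8  -1  -3   3  -2   2]
 [ -3  -2  -3   1   1   0  -2  -1  -1  -5  -2  -2 985  -2   5   8  11   5
    3  -1   0   3   0  -1]
 [ -3   2   1   1   1  -4  -2   1  -1  -1   0   0  -2  -1   2   2  -2  -3
    0   0   0   0  -3  -3]
 [  1   2  -1   1   3   1  -2   0  -3  -2   1  -1   0   0  -2   2   2  -3
    3  -2   0   0  -3  -1]
 [ -1  -1   1   3   0   1   1  -1   0   0  -2  -2   2  -2  -2   1  -2   1
   -1   1  -1  -1  -2   6]]
```

Run:
```python
from h import *
from scipy.optimize import least_squares
P=np.load("pics/P.npy")
f=lambda x,s:((x+.5)/s-.5)
# corners: upper right, lower right of face
for (x,y),z in (((742,120),.0527),((683,238),.0273),((530,42),.0527),((557,158),.040+.074*np.cos(np.radians(25)))):
    print(plane("top",262+f(x-400,5.6),190+f(y,5),z).round(4))
# plane fit of right part of face
q=P[20:60,140:172].reshape(-1,3); q=q[(q[:,2]>.024)&(q[:,2]<.058)&(q[:,1]<-.385)]
for _ in range(4):
    A=np.c_[q[:,:2],np.ones(len(q))]; c=np.linalg.lstsq(A,q[:,2],rcond=None)[0]; e=q[:,2]-A@c; q=q[abs(e)<.004]
print(len(q),c,np.degrees(np.arctan(np.hypot(*c[:2]))),np.degrees(np.arctan2(c[1],c[0])))
b=P[35:95,0:60].reshape(-1,3); b=b[(b[:,2]>.007)&(b[:,2]<.02)&(b[:,0]<.5)]
rect=cv2.minAreaRect((b[:,:2]*1000).astype(np.float32)); print(len(b),b.mean(0),rect)
dd=b[:,:2]-b[:,:2].mean(0); w,v=np.linalg.eigh(dd.T@dd); print(np.degrees(np.arctan2(v[1,1],v[0,1])))
```

```text
[[ 0.5321 -0.4408  0.0527]]
[[ 0.4776 -0.4186  0.0273]]
[[ 0.5672 -0.3493  0.0527]]
[[ 0.5032 -0.3608  0.1071]]
395 [ 0.41474862 -0.17429387 -0.24352344] 24.22217315967587 -22.79408334497694
510 [ 0.44338313 -0.09575153  0.01186329] ((440.47314453125, -90.55955505371094), (118.73761749267578, 68.42530059814453), 2.7172420024871826)
174.0145005856014
```

Request:
{"op": "servo_tool", "data": {
  "motion": [0,0,-3,0,0,0,0,0,-6,0,0,0]
}}

```text
time_s: 1.05
tool_pos: [0.245, -0.5749, 0.2504]
eef_rot: [-0.0, 0.98, 0.2, -0.0]
force: [0.6, 0.8, 0.6]
finger_gap: 0.0953
```

Request:
{"op": "servo_tool", "data": {
  "motion": [3.4,-3.8,0,0,0,4,6.8,-7.7,0,0,0,8,10.2,-11.5,0,0,0,12,13.5,-15.3,0,0,0,15,17,-19.2,0,0,0,19,20.3,-23,0,0,0,23,23.7,-26.8,0,0,0,26,27.1,-30.6,0,0,0,30,30.5,-34.5,0,0,0,34,33.9,-38.3,0,0,0,37],
  "claw": 0.1
}}

```text
time_s: 2.3
tool_pos: [0.4071, -0.0881, 0.2501]
eef_rot: [0.0, 0.993, -0.122, 0.0]
force: [0.5, 0.3, -0.3]
finger_gap: 0.0521
```

Request:
{"op": "servo_tool", "data": {
  "motion": [0,0,4,0,0,0,0,0,9,0,0,0,0,0,14,0,0,0,0,0,14,0,0,0]
}}

```text
time_s: 2.8
tool_pos: [0.4053, -0.0892, 0.108]
eef_rot: [-0.001, 0.993, -0.121, -0.003]
force: [0.2, 0.2, 0.8]
finger_gap: 0.0526
```

Run:
```python
from h import *
s=r.state(); print(s["time_s"],s["joints"].round(3),s["tool_pos"].round(4),s["eef_rot"].round(4),s["finger_gap"],s["force"])
for n in ("scene","top"):
    p,d=r.camera(n); cv2.imwrite(f"pics/{n}1.png",p); np.save(f"pics/{n}1d.npy",d)
    for t in ("bar","bed","bar_stop","knob_grip","pin_top"):
        for o in r.mark_of(t,n)[:1]: print(n,t,round(o["p"],2),cw(n,o["centre"])[:3].round(4))
s=cv2.imread("pics/scene1.png"); print(w2px("scene",[.529,-.372,.06]),w2px("scene",[.41,-.09,0.01]))
A=s[110:320,90:370]; cv2.imwrite("pics/d.png",cv2.resize(A,None,fx=2.8,fy=2.8,interpolation=cv2.INTER_CUBIC))
```

```text
2.8 [-0.376  0.327  2.14  -0.     0.681  1.438] [ 0.4053 -0.0892  0.108 ] [-7.000e-04  9.926e-01 -1.212e-01 -2.800e-03] 0.05261633843335799 [0.16425945 0.20171531 0.76770768]
scene bar 0.76 [ 0.441  -0.0993 -0.0017]
scene bed 0.73 [ 0.5279 -0.3704  0.0385]
scene bar_stop 0.59 [ 0.5376 -0.3437  0.0421]
scene knob_grip 0.68 [ 0.5065 -0.366   0.0854]
top bar 0.76 [ 0.4394 -0.1063  0.0077]
top bed 0.96 [ 0.5286 -0.3716  0.0426]
top bar_stop 0.81 [ 0.5377 -0.3409  0.0423]
top knob_grip 0.67 [ 0.5111 -0.3579  0.0856]
[290.86010117 227.64864244] [156.29512239 234.86497447]
```

View pics/d.png

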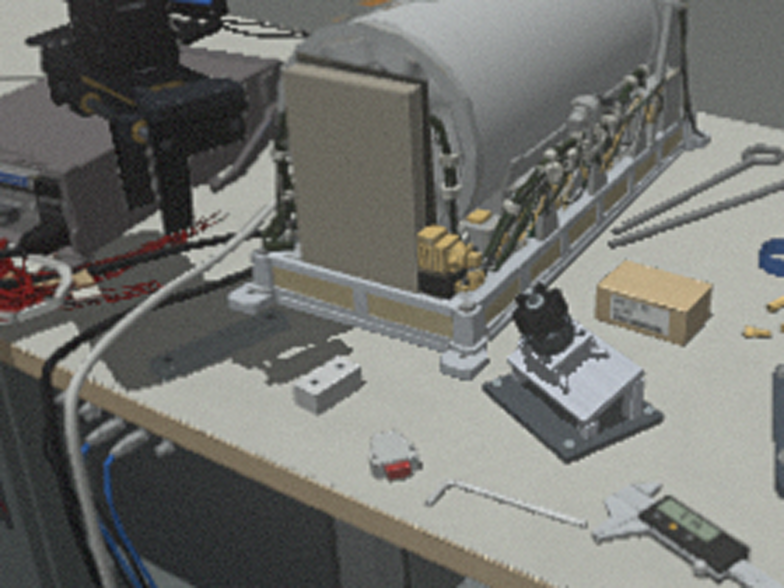

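The scene camera now sees the stand clearly, at crop pixel (560,370). The bar lies at (160–285, 320–370) in shadow and is free. Next is the descent and grip.

Request:
{"op": "servo_tool", "data": {
  "motion": [0,0,4,0,0,0,0,0,8,0,0,0,0,0,9.6,0,0,0,0,0,10.3,0,0,0,0,0,10.6,0,0,0,0,0,10.6,0,0,0]
}}

```text
time_s: 4.15
tool_pos: [0.407, -0.0899, 0.0042]
eef_rot: [0.0, 0.993, -0.121, 0.0]
force: [0.3, -0.9, -0.7]
finger_gap: 0.0522
```

Request:
{"op": "servo_tool", "data": {
  "motion": [0,0,0,0,0,0,0,0,0,0,0,0,0,0,0,0,0,0,0,0,0,0,0,0],
  "claw": -1,
  "newtons": 50
}}

```text
time_s: 4.65
tool_pos: [0.4068, -0.0898, 0.0039]
eef_rot: [0.0, 0.993, -0.121, 0.0]
force: [-0.6, -1.0, -0.4]
finger_gap: 0.0177
```

Request:
{"op": "servo_tool", "data": {
  "motion": [0,0,0,0,0,0,0,0,0,0,0,0]
}}

```text
time_s: 4.9
tool_pos: [0.4067, -0.0898, 0.0038]
eef_rot: [0.0, 0.993, -0.121, -0.0]
force: [-0.3, 0.3, 0.4]
finger_gap: 0.0014
```

Run:
```python
from h import *
s=r.state(); print(s["finger_gap"],s["force"],s["wrist_torque"])
p,d=r.camera("scene"); cv2.imwrite("pics/scene2.png",p)
q,d2=r.camera("top"); cv2.imwrite("pics/top2.png",q)
a=cv2.convertScaleAbs(cv2.resize(p[180:280,100:220],None,fx=4,fy=4,interpolation=cv2.INTER_CUBIC),alpha=1.8)
b=cv2.convertScaleAbs(cv2.resize(q[200:300,150:225],None,fx=4,fy=4,interpolation=cv2.INTER_CUBIC),alpha=1.8)
cv2.imwrite("pics/e.png",np.hstack([a,b]))
```

```text
0.0014286329721476657 [-0.29320741  0.34063836  0.4479947 ] [0.06705619 0.01651478 0.0280776 ]
```

View pics/e.png

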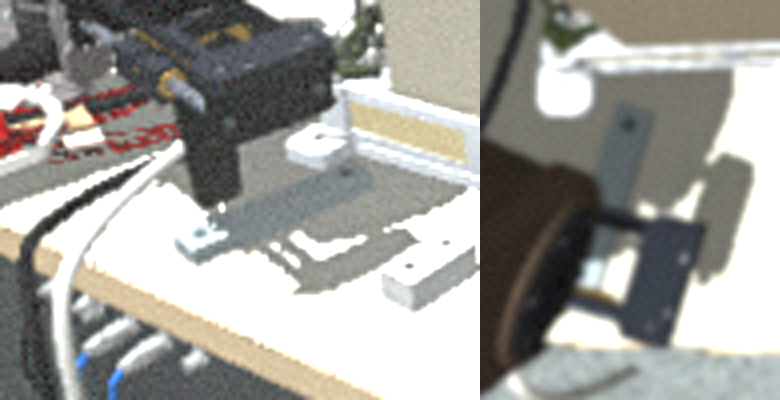

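Run:
```python
from h import *
for n,o,s,off in (("scene",(100,180),4,0),("top",(150,200),4,480)):
    for P in ([.4067,-.0898,.0038],[.4067,-.0898,.0138],[.4067,-.0898,.06],[.4384,-.0977,.012],[.3925,-.0859,.012],[.4843,-.1094,.012]):
        q=w2px(n,np.array(P)); print(n,P,q.round(1),((q-o)*s+[off,0]).round())
p=cv2.imread("pics/scene2.png"); 
d=r.camera("scene")[1]
U,V=np.meshgrid(range(140,166,3),range(215,248,2))
P=depth2w("scene",d,U,V).reshape(*U.shape,3)
for row in P: print(' '.join("%4d,%4d,%3d"%tuple(x*1000) for x in row))
```

```text
scene [0.4067, -0.0898, 0.0038] [155.5 237.8] [222. 231.]
scene [0.4067, -0.0898, 0.0138] [154.9 234.1] [220. 216.]
scene [0.4067, -0.0898, 0.06] [152.  216.4] [208. 146.]
scene [0.4384, -0.0977, 0.012] [167.6 229.5] [270. 198.]
scene [0.3925, -0.0859, 0.012] [149.1 237.2] [197. 229.]
scene [0.4843, -0.1094, 0.012] [185.  222.2] [340. 169.]
top [0.4067, -0.0898, 0.0038] [177.4 262.6] [590. 250.]
top [0.4067, -0.0898, 0.0138] [176.4 262.4] [586. 250.]
top [0.4067, -0.0898, 0.06] [171.5 261.5] [566. 246.]
top [0.4384, -0.0977, 0.012] [180.6 249.6] [603. 198.]
top [0.3925, -0.0859, 0.012] [174.6 268.2] [578. 273.]
top [0.4843, -0.1094, 0.012] [186.6 231.2] [626. 125.]
 465,  27, -1  468,  20,  0  396, -83, 66  394, -95, 71  397,-101, 71  356,-161,110  360,-165,109  367,-166,106  496, -25,  0
 458,  19, -1  438, -18, 20  396, -82, 61  392, -97, 67  398, -99, 65  354,-162,106  413,-101, 58  486, -25, -1  491, -29, -2
 427, -18, 20  434, -20, 17  395, -81, 56  394, -93, 60  398, -98, 60  405,-100, 57  411,-102, 54  479, -32, -1  483, -38,  0
 422, -24, 19  449,   0, -1  452,  -8,  0  394, 
[... 1015 characters left out ...]
  398, -88, 10  401, -94, 10  406, -99,  9  408,-106, 10  418,-104,  4
 389, -56, -1  382, -76,  9  386, -82,  9  387, -90, 11  391, -96, 11  396,-100,  9  402,-102,  7  408,-105,  4  415,-106,  1
 383, -63, -1  381, -76,  4  377, -91, 12  384, -93,  9  388, -98,  8  394,-101,  5  401,-102,  2  408,-104,  0  412,-109, -1
 379, -67, -2  380, -76,  0  379, -87,  4  381, -95,  6  386, -99,  4  393,-101,  1  399,-104,  0  404,-108, -2  405,-116,  0
 373, -74, -2  375, -81, -1  379, -86, -1  379, -96,  1  386, -98,  0  391,-102, -2  395,-107, -2  398,-114, -2  401,-120, -1
 369, -78, -3  369, -88,  0  373, -92, -1  378, -97, -2  381,-103, -2  385,-109, -1  388,-115, -1  392,-120, -1  396,-126, -1
```

The depth image shows the fingertips ending near z ≈ 0.025 while tool_pos reads z = 0.004. The fingers therefore closed about 20 mm too high, above the bar, which hasn't moved. I'll reopen and descend carefully, watching the force and checking the tip height in depth.

Request:
{"op": "servo_tool", "data": {
  "motion": [0,0,0,0,0,0,0,0,0,0,0,0,0,0,0,0,0,0,0,0,0,0,0,0,0,0,0.5,0,0,0,0,0,1,0,0,0,0,0,1.3,0,0,0,0,0,1.3,0,0,0],
  "claw": 0.1
}}

```text
time_s: 6.05
tool_pos: [0.4066, -0.0897, -0.0095]
eef_rot: [-0.0, 0.993, -0.121, -0.0]
force: [0.2, 0.7, 0.4]
finger_gap: 0.0525
```

Run:
```python
from h import *
s=r.state(); print(s["tool_pos"],s["finger_gap"],s["force"])
p,d=r.camera("scene")
U,V=np.meshgrid(range(146,178,2),range(212,250,2))
P=depth2w("scene",d,U,V).reshape(*U.shape,3)
for row in P: print(' '.join("%4d,%4d,%3d"%tuple(x*1000) for x in row))
```

```text
[ 0.40658861 -0.08971506 -0.00948593] 0.052475075440768744 [0.18205743 0.74590493 0.35367722]
 360,-130,105  363,-132,104  363,-139,107  353,-158,117  351,-166,120  354,-168,119  356,-171,119  361,-171,117  372,-164,110  375,-167,109  379,-168,108  383,-169,106  386,-172,106  392,-170,102  395,-174,102  399,-175,100
 359,-131,102  364,-130, 98  367,-133, 98  354,-155,111  354,-161,113  353,-168,116  362,-164,110  365,-166,109  371,-165,106  374,-167,105  378,-168,104  382,-170,102  386,-171,101  390,-172, 99  394,-174, 98  400,-173, 94
 409, -66, 52  416, -64, 48  418, -68, 48  469, -13,  6  353,-162,109  356,-163,108  361,-163,105  364,-165,105  369,-165,102  372,-168,102  377,-168, 99  383,-168, 96  386,-170, 96  390,-172, 94  396,-171, 91  499, -64,  7
 411, -61, 44  412, -67, 45  419, -66, 42  468, -12,  0  353,-160,104  356,-163,104  362,-162,100  364,-164,100  369,-165, 98  373,-166, 96  376,-169, 96  379,-171, 95  496, -46, -2  490, -59,  4  489, -68,  8  491, -72,  8
 409, -64, 41  413, -65, 39  418, -66, 37  424, -65, 34  353,-160, 99  356,-161, 98  360,-162, 97  365,-162, 9
[... 2549 characters left out ...]
  421,-131, -1  424,-134, -1
 379, -87,  1  378, -95,  5  383, -96,  2  387, -97,  0  391, -99,  0  394,-102, -1  398,-104, -3  400,-109, -2  402,-113, -2  403,-119,  0  406,-121, -1  410,-124, -2  411,-128, -2  413,-133,  0  415,-137,  0  419,-140, -1
 377, -88, -2  377, -95,  0  383, -95, -2  384,-100, -2  386,-104, -1  388,-108, -1  391,-112, -1  394,-115, -1  396,-119, -2  398,-124, -1  400,-127, -1  402,-132,  0  406,-133, -2  407,-139, -1  410,-142, -1  412,-146, -1
 371, -95, -1  374, -98, -1  376,-102, -2  379,-105, -2  382,-108, -3  382,-115,  0  386,-117, -1  388,-121, -1  390,-125, -2 -104,-721,508  397,-130, -3  396,-138,  0  401,-139, -2  402,-144, -1  404,-148,  0  408,-150, -2
```

Request:
{"op": "servo_tool", "data": {
  "motion": [0,0,0.3,0,0,0,0,0,0.6,0,0,0,0,0,0.8,0,0,0,0,0,0.8,0,0,0]
}}

```text
time_s: 6.6
tool_pos: [0.4067, -0.0897, -0.0174]
eef_rot: [-0.0, 0.993, -0.121, -0.0]
force: [-0.0, 0.3, 0.2]
finger_gap: 0.0524
```

Request:
{"op": "servo_tool", "data": {
  "motion": [0,0,0,0,0,0,0,0,0,0,0,0,0,0,0,0,0,0,0,0,0,0,0,0,0,0,0,0,0,0],
  "claw": -1,
  "newtons": 50
}}

```text
time_s: 7.22
tool_pos: [0.4068, -0.0898, -0.0171]
eef_rot: [0.0, 0.993, -0.121, 0.0]
force: [-0.7, 0.4, 1.5]
finger_gap: 0.0233
```

Gripped, with a gap of 23.3 mm. Next I check the obstacle right of the stand and compute the pre-insertion moves.

```bash
cat >> h.py <<'E'
O=np.array([.5285,-.3715,.040]); PSI=-22.0
def bedR(psi=None):
    psi=np.radians(PSI if psi is None else psi); a=np.radians(25)
    xh=np.array([np.cos(psi),np.sin(psi),0]); y=np.array([-np.sin(psi),np.cos(psi),0]); k=np.array([0,0,1.])
    return np.stack([np.cos(a)*xh+np.sin(a)*k, y, -np.sin(a)*xh+np.cos(a)*k],1)
def toolR(spin=0): # tool x=bed y, y=bed x, z=-bed z ; spin about bed z (ccw from above), deg
    B=bedR(); T=np.stack([B[:,1],B[:,0],-B[:,2]],1); return R.from_matrix(T)*R.from_euler('z',-spin,degrees=True)
def bp(x,y,z): return O+bedR()@(np.array([x,y,z])/1000)
def move(P,Rt,p=None,Rc=None):
    p0,R0=tool(); p=p0 if p is None else p; Rc=R0 if Rc is None else Rc
    return (Rc.inv().apply(P-p)*100).round(2), np.degrees((Rc.inv()*Rt).as_rotvec()).round(2)
def tb(p=None):
    p0,R0=tool(); return ((bedR().T@((p0 if p is None else p)-O))*1000).round(1), np.degrees((toolR().inv()*R0).as_rotvec()).round(2)
E
python3 - <<'E'
from h import *
d=np.load("pics/top1d.npy")
U,V=np.meshgrid(range(262,420),range(150,285)); P=depth2w("top",d,U,V)
for x in np.arange(.64,.38,-.02):
    print("%.2f"%x,[int(1000*np.percentile(q,90)) if len(q:=P[(abs(P[:,0]-x)<.01)&(abs(P[:,1]-y)<.01)][:,2]) else -9 for y in np.arange(-.34,-.66,-.02)])
print(tool()[0],bp(0,-138,-16),bp(0,-138,60))
p0,R0=tool(); p1=p0+[0,0,.2]
print(move(bp(0,-160,60),toolR(),p1,R0)); print(move(bp(0,-160,60)*[1,1,0]+[0,0,.183],R.from_euler('z',83-15,degrees=True)*R0,p1,R0))
E
```

```text
0.64 [33, 34, 35, 34, 32, 2, 1, 1, 14, 43, 70, 73, 74, 0, 2, 2]
0.62 [2, 2, 1, 2, 1, 2, 1, 1, 8, 71, 74, 74, 75, 11, 1, 1]
0.60 [2, 1, 2, 1, 2, 2, 2, 1, 1, 45, 73, 74, 74, 74, 1, 1]
0.58 [2, 10, 7, 1, 1, 2, 1, 1, 1, 10, 72, 74, 74, 72, 10, 1]
0.56 [49, 52, 53, 8, 8, 1, 2, 2, 2, 1, 61, 62, 40, 35, 18, 2]
0.54 [52, 68, 66, 53, 52, 12, 3, 2, 1, 1, 15, 35, 34, 37, 42, 9]
0.52 [54, 101, 100, 64, 49, 50, 2, 1, 2, 2, 8, 37, 50, 52, 34, 1]
0.50 [91, 98, 98, 38, 41, 6, 1, 1, 1, 2, 1, 10, 9, 34, 36, 2]
0.48 [2, 9, 9, 29, 31, 1, 1, 2, 1, 2, 2, 2, 1, 36, 42, 1]
0.46 [1, 2, 1, 8, 8, 2, 2, 8, 3, 1, 1, 1, 2, 2, 1, 2]
0.44 [2, 1, 2, 1, 2, 1, 8, 8, 16, 16, 15, 13, 1, 2, 1, 2]
0.42 [1, 1, 1, 2, 2, 2, 4, 8, 16, 16, 16, 15, 9, 7, 2, 1]
0.40 [1, 4, 4, 4, 5, 5, 4, 6, 1, 1, 12, 2, 5, 7, 9, 8]
[ 0.40677882 -0.08980369 -0.01713602] [ 0.48307381 -0.50198442  0.02549908] [ 0.4532936  -0.48995244  0.09437847]
(array([13.84, 39.9 ,  8.85]), array([-20.55,  17.85, -80.53]))
(array([ 1.384e+01,  3.990e+01, -1.000e-02]), array([ 1.0e-02,  1.0e-02, -6.8e+01]))
```

Request:
{"op": "servo_tool", "data": {
  "motion": [0,0,-1,0,0,0,0,0,-4,0,0,0,0,0,-9,0,0,0,0,0,-15,0,0,0,0,0,-20,0,0,0,0,0,-20,0,0,0]
}}

```text
time_s: 7.98
tool_pos: [0.4077, -0.0901, 0.1862]
eef_rot: [0.001, 0.993, -0.121, 0.003]
force: [0.8, -0.8, -3.7]
finger_gap: 0.0233
```

Request:
{"op": "servo_tool", "data": {
  "motion": [0.8,5,0,0,0,0,1.6,10,0,0,0,0,2.5,15,0,0,0,0,3.3,20,0,0,0,0,4.1,24.7,0,0,0,0,5.1,26.2,0,-2,1.8,-8,6.1,27.7,0,-4,3.6,-16,7.1,29.2,0,-6.1,5.3,-24,8,30.7,0,-8.2,7.1,-32,9,32.3,0,-10.3,8.9,-40.3]
}}

```text
time_s: 9.22
tool_pos: [0.416, -0.4246, 0.1812]
eef_rot: [0.096, 0.966, 0.231, 0.064]
force: [0.4, -0.0, -2.9]
finger_gap: 0.0227
```

Run:
```python
from h import *
print(tool()[0],r.state()["joints"].round(2)); print(move(bp(0,-150,60),toolR()))
```

```text
[ 0.41597311 -0.42456346  0.18124278] [-0.93  0.37  1.82  0.06  0.73  0.13]
(array([-1.29,  6.25, 10.2 ]), array([-10.39,   8.88, -39.95]))
```

Request:
{"op": "servo_tool", "data": {
  "motion": [-0.3,1.3,1,-2,1.8,-8,-0.6,2.6,2,-4.1,3.6,-16,-0.9,3.9,3,-6.2,5.3,-24,-1.1,5.1,4,-8.2,7.1,-32,-1.29,6.25,5,-10.4,8.9,-40,-1.29,6.25,8,-10.4,8.9,-40,-1.29,6.25,10.2,-10.4,8.9,-40,-1.29,6.25,10.2,-10.4,8.9,-40]
}}

```text
time_s: 10.22
tool_pos: [0.4482, -0.5003, 0.0931]
eef_rot: [0.178, 0.811, 0.544, 0.121]
force: [0.4, 0.6, -2.5]
finger_gap: 0.0226
```

Run:
```python
from h import *
print(tool()[0],tb(),r.state()["force"].round(1))
for n in ("scene","top"):
    p,d=r.camera(n); cv2.imwrite(f"pics/{n}3.png",p); np.save(f"pics/{n}3d.npy",d)
    for t in ("bar","bed","bar_stop","knob_grip","pin_top"):
        for o in r.mark_of(t,n)[:1]: print(n,t,round(o["p"],2),cw(n,o["centre"])[:3].round(4))
p=cv2.imread("pics/scene3.png"); q=cv2.imread("pics/top3.png")
B=bp(0,-117,77) # predicted bar centre underside
print(w2px("scene",B),w2px("top",B),w2px("scene",O),w2px("top",O))
a=cv2.resize(p[170:290,250:390],None,fx=4,fy=4,interpolation=cv2.INTER_CUBIC)
cv2.imwrite("pics/f.png",a)
b=cv2.resize(q[170:280,262:382],None,fx=5,fy=5,interpolation=cv2.INTER_CUBIC); cv2.imwrite("pics/g.png",b)
```

```text
[ 0.44815044 -0.50033789  0.09309343] (array([  -1.3, -149.6,   59.2]), array([0.15, 0.05, 0.27])) [ 0.4  0.6 -2.5]
scene bar 0.83 [ 0.4548 -0.4674  0.1062]
scene bed 0.91 [ 0.529  -0.3702  0.039 ]
scene bar_stop 0.7 [ 0.5277 -0.3668  0.0382]
scene pin_top 0.58 [ 0.3944 -0.3086 -0.0006]
top bar 0.73 [ 0.457  -0.4718  0.12  ]
top bed 0.73 [ 0.5325 -0.3719  0.0379]
top bar_stop 0.56 [ 0.5375 -0.3401  0.046 ]
top knob_grip 0.46 [ 0.5068 -0.3586  0.0896]
top pin_top 0.36 [ 0.5371 -0.3401  0.0442]
[317.19582192 237.52563678] [337.33999787 244.20866494] [290.31131415 235.68804365] [293.43731965 215.05669071]
```

View pics/f.png

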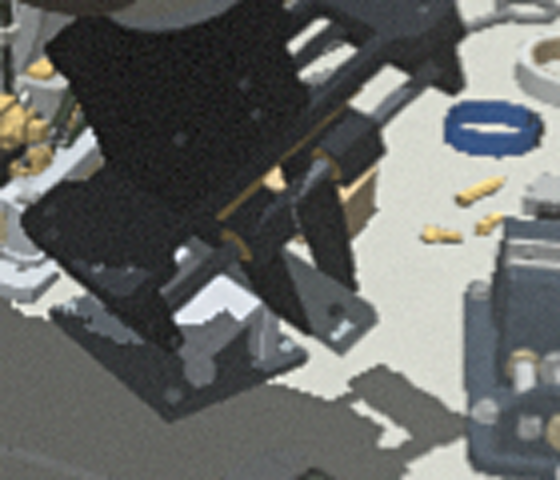

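View pics/g.png

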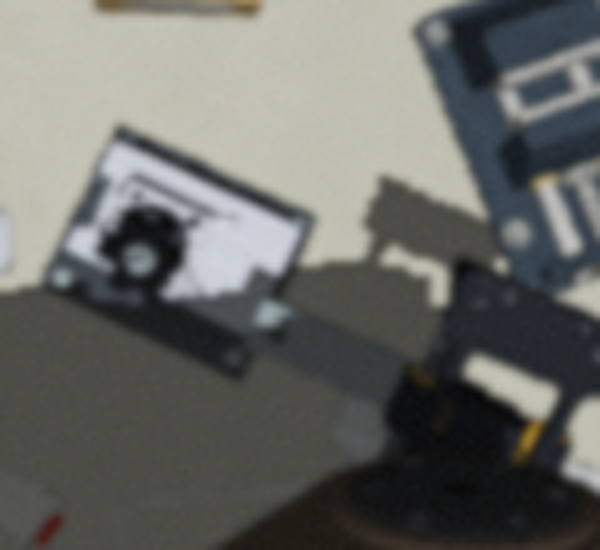

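The scene crop shows the bar's tail sticking out behind the fingers, dot at (335,310). The top crop shows the bar from (260,310) to (400,390), parallel to the stand's edge. I'll check the held bar's plane and direction from depth.

Run:
```python
from h import *
def fit(n,u0,u1,v0,v1,zlo,zhi):
    d=np.load(f"pics/{n}3d.npy"); U,V=np.meshgrid(range(u0,u1),range(v0,v1)); P=depth2w(n,d,U,V)
    L=(P-O)@bedR()*1000
    L=L[(L[:,2]>zlo)&(L[:,2]<zhi)&(abs(L[:,0])<25)&(L[:,1]<-45)&(L[:,1]>-190)]
    for _ in range(5):
        A=np.c_[L[:,:2],np.ones(len(L))]; c=np.linalg.lstsq(A,L[:,2],rcond=None)[0]; e=L[:,2]-A@c; L=L[abs(e)<4]
    print(n,len(L),"slope x,y deg",np.degrees(c[:2]),"z at centre",L.mean(0).round(1),"range y",np.percentile(L[:,1],[1,99]).round(1),"x",np.percentile(L[:,0],[1,99]).round(1))
    # centreline: mid x for y bins
    for y in range(-180,-50,10):
        q=L[abs(L[:,1]-y)<5]
        if len(q)>8: print(y,len(q),np.percentile(q[:,0],[3,97]).round(1),q[:,2].mean().round(1))
    return L
fit("top",305,350,222,262,70,105)
fit("scene",315,350,225,262,70,105)
# bed face in same frame
for n,b in (("top",(280,325,195,235)),("scene",(270,325,215,270))):
    d=np.load(f"pics/{n}1d.npy"); U,V=np.meshgrid(range(b[0],b[1]),range(b[2],b[3])); P=depth2w(n,d,U,V); L=(P-O)@bedR()*1000
    L=L[(abs(L[:,2])<6)&(L[:,1]<-24)&(L[:,1]>-75)&(abs(L[:,0])<40)]
    A=np.c_[L[:,:2],np.ones(len(L))]; c=np.linalg.lstsq(A,L[:,2],rcond=None)[0]
    print(n,len(L),np.degrees(c[:2]),c[2],np.percentile(L[:,0],[2,98]),np.percentile(L[:,1],[1,99]))
```

```text
top 329 slope x,y deg [-1.0809433  -1.17532229] z at centre [  2.  -90.7  90.4] range y [-123.2  -58.3] x [-10.3  13.8]
-120 44 [-10.1  12.6] 90.9
-110 50 [-9.3 12.8] 91.1
-100 50 [-9.9 12.6] 90.3
-90 50 [-9.9 12.7] 90.2
-80 48 [-8.7 13.3] 90.1
-70 50 [-8.5 13.7] 89.8
-60 37 [-8.8 13.4] 90.0
scene 251 slope x,y deg [-1.34076593  2.79047088] z at centre [  -1.2 -161.8   87.1] range y [-178.  -136.1] x [-18.1  11.6]
-180 42 [-13.    8.6] 86.0
-170 63 [-14.    8.7] 87.1
-160 77 [-18.1  11.7] 87.4
-150 48 [-6.8 10.2] 87.4
-140 20 [-9.6 10.3] 87.9
top 372 [-0.62207153 -0.4068193 ] 0.17954761327891608 [-29.49334212  27.82766155] [-62.86081941 -24.37946381]
scene 467 [0.47097539 1.62212843] 0.8956275340149001 [-32.22157331  25.81843927] [-64.37987755 -24.6453598 ]
```

Request:
{"op": "servo_tool", "data": {
  "motion": [1.1,0.1,2,0,0,0,1.1,0.1,4,0,0,0,1.1,0.1,6,0,0,0,1.1,0.1,7,0,0,0,1.1,0.1,7.2,0,0,0,1.1,0.1,7.2,0,0,0]
}}

```text
time_s: 11.58
tool_pos: [0.4822, -0.5035, 0.0314]
eef_rot: [0.181, 0.81, 0.544, 0.121]
force: [-0.1, -1.1, -2.5]
finger_gap: 0.0231
```

Run:
```python
from h import *
print(tool()[0],tb(),r.state()["force"].round(1))
for n in ("scene","top"):
    p,d=r.camera(n); cv2.imwrite(f"pics/{n}4.png",p)
    D=np.median([r.camera(n)[1] for _ in range(5)],0); np.save(f"pics/{n}4d.npy",D)
d=np.load("pics/top4d.npy"); U,V=np.meshgrid(range(265,350),range(185,265)); P=depth2w("top",d,U,V); L=(P-O)@bedR()*1000
b=L[(L[:,2]>10)&(L[:,2]<25)&(abs(L[:,0])<22)&(L[:,1]<-42)&(L[:,1]>-120)]
f=L[(abs(L[:,2])<6)&(L[:,1]<-24)&(L[:,1]>-75)&(abs(L[:,0])<40)]
for nm,q in (("bar",b),("bed",f)):
    A=np.c_[q[:,:2],np.ones(len(q))]; c=np.linalg.lstsq(A,q[:,2],rcond=None)[0]
    print(nm,len(q),np.degrees(c[:2]),c[2],q.mean(0),np.percentile(q[:,1],[1,99]))
q=cv2.imread("pics/top4.png")
x=cv2.resize(q[190:265,265:345],None,fx=9,fy=8,interpolation=cv2.INTER_CUBIC); cv2.imwrite("pics/i.png",cv2.convertScaleAbs(x,alpha=1.3))
```

```text
[ 0.4822147  -0.50349812  0.03141414] (array([   2.3, -139.7,  -10.5]), array([-0.11, -0.11,  0.2 ])) [-0.1 -1.1 -2.5]
bar 286 [-4.38824704 -0.93317897] 16.452576938580357 [  3.49384921 -78.76661511  17.46786071] [-110.16978254  -47.23443286]
bed 308 [-0.84525513  0.24613441] 0.6164364487526802 [ -0.10415101 -41.63442641   0.43911744] [-62.48190546 -24.34292168]
```

View pics/i.png

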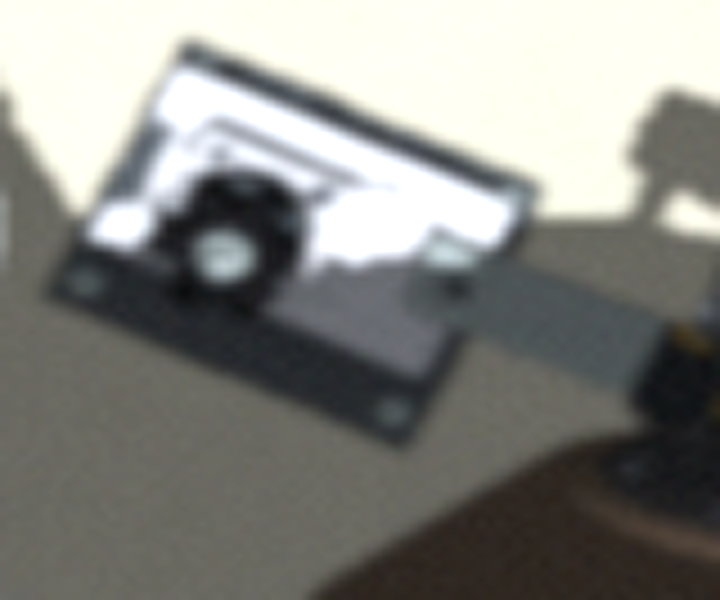

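```bash
cat > prof.py <<'E'
from h import *
def prof(img,n,ys,xs,z):
    g=cv2.cvtColor(img,cv2.COLOR_BGR2GRAY).astype(np.float32)
    out=[]
    for y in ys:
        uv=np.array([w2px(n,bp(x,y,z)) for x in xs],np.float32)
        out.append(cv2.remap(g,uv[:,0][None],uv[:,1][None],cv2.INTER_LINEAR)[0])
    return np.mean(out,0)
E
python3 - <<'E'
from prof import *
s=r.state(); print(tb(),s["force"].round(1))
t=cv2.imread("pics/top4.png"); xs=np.arange(-42,43,1.)
for nm,ys,z in (("bar-far",range(-110,-90,2),16),("bar-near",range(-86,-66,2),16),("bed",range(-60,-52,2),0),("bed2",range(-20,-10,2),0)):
    p=prof(t,"top",ys,xs,z); print(nm); print(' '.join(f"{int(a)}:{int(b)}" for a,b in zip(xs,p)))
E
```

```text
(array([   2.2, -139.6,  -10.6]), array([-0.1 , -0.11,  0.2 ])) [-0.1  0.4 -1.9]
bar-far
-42:41 -41:42 -40:44 -39:45 -38:46 -37:48 -36:49 -35:51 -34:52 -33:54 -32:56 -31:58 -30:60 -29:63 -28:65 -27:67 -26:71 -25:73 -24:75 -23:76 -22:77 -21:79 -20:80 -19:80 -18:80 -17:80 -16:80 -15:80 -14:78 -13:77 -12:75 -11:73 -10:70 -9:68 -8:65 -7:64 -6:63 -5:62 -4:62 -3:62 -2:62 -1:61 0:62 1:62 2:62 3:62 4:61 5:61 6:61 7:61 8:62 9:62 10:62 11:62 12:62 13:62 14:62 15:63 16:66 17:70 18:73 19:76 20:78 21:79 22:79 23:79 24:79 25:79 26:79 27:79 28:79 29:79 30:79 31:79 32:79 33:80 34:80 35:79 36:79 37:79 38:81 39:85 40:91 41:102 42:115
bar-near
-42:79 -41:79 -40:79 -39:79 -38:79 -37:79 -36:80 -35:79 -34:79 -33:79 -32:79 -31:79 -30:80 -29:80 -28:79 -27:79 -26:79 -25:79 -24:79 -23:78 -22:78 -21:78 -20:78 -19:78 -18:78 -17:78 -16:78 -15:78 -14:78 -13:77 -12:75 -11:73 -10:70 -9:68 -8:66 -7:65 -6:64 -5:63 -4:63 -3:63 -2:62 -1:62 0:62 1:62 2:62 3:63 4:63 5:63 6:63 7:63 8:63 9:63 10:63 11:63 12:63 13:63 14:63 15:64 16:66 17:69 18:72 19:74 20:75 21:76 22:77 23:77 24:77 25:77 26:77 27:78 28:80 29:83 30:88 31:96 
[... 531 characters left out ...]
9 26:187 27:172 28:152 29:131 30:111 31:97 32:87 33:85 34:91 35:104 36:123 37:144 38:164 39:179 40:189 41:195 42:197
bed2
-42:31 -41:30 -40:30 -39:30 -38:29 -37:28 -36:28 -35:30 -34:32 -33:36 -32:41 -31:47 -30:53 -29:57 -28:59 -27:59 -26:59 -25:58 -24:57 -23:58 -22:59 -21:59 -20:59 -19:58 -18:58 -17:59 -16:60 -15:64 -14:68 -13:72 -12:75 -11:80 -10:86 -9:93 -8:100 -7:108 -6:116 -5:123 -4:129 -3:135 -2:141 -1:147 0:152 1:159 2:165 3:169 4:170 5:168 6:164 7:159 8:154 9:152 10:154 11:159 12:161 13:161 14:158 15:151 16:145 17:144 18:151 19:163 20:178 21:192 22:203 23:209 24:211 25:210 26:203 27:191 28:172 29:147 30:119 31:94 32:75 33:65 34:70 35:82 36:101 37:124 38:147 39:167 40:181 41:191 42:196
```

```bash
python3 - <<'E'
s=open("h.py").read().replace("O=np.array([.5285,-.3715,.040]); PSI=-22.0","O=np.array([.5277,-.3712,.0396]); PSI=-22.8")
open("h.py","w").write(s)
E
python3 - <<'E'
from prof import *
print(tb()); 
t=cv2.imread("pics/top4.png"); xs=np.arange(-42,43,.5)
for nm,ys,z,lo,hi in (("bed",range(-60,-52,2),0,-37,-26),("bedtop",range(-60,-52,2),0,22,33),("bed2",range(-20,-10,2),0,-37,-28),("bed2top",range(-20,-10,2),0,24,33),("bar1",range(-110,-100,2),16,-20,0),("bar2",range(-76,-66,2),16,-20,0)):
    p=prof(t,"top",ys,xs,z); k=(xs>=lo)&(xs<=hi); p=p[k]; x=xs[k]; g=abs(np.gradient(p)); print(nm,(x*g**2).sum()/(g**2).sum())
print(move(bp(0,-139,-14.5),toolR()))
E
```

```text
(array([   4.9, -139.4,  -11.5]), array([-0.1 ,  0.23, -0.52]))
bed -30.949969501997387
bedtop 29.859641587828538
bed2 -30.298689830664227
bed2top 30.493865922612127
bar1 -10.803922022828344
bar2 -8.256086528874182
(array([ 0.05, -0.49,  0.3 ]), array([ 0.1 , -0.23,  0.52]))
```

Run:
```python
from prof import *
ims={1:cv2.imread("pics/top1.png"),4:cv2.imread("pics/top4.png"),0:cv2.imread("pics/top0.png")}
def line(k,ys,z,lo,hi,sgn):
    xs=np.arange(lo,hi,.25); E=[]
    for y in ys:
        p=cv2.GaussianBlur(prof(ims[k],"top",[y-1,y,y+1],xs,z)[None],(0,0),3)[0]; g=sgn*np.gradient(p); g[:4]=0;g[-4:]=0; g=np.clip(g,0,None)
        i=g.argmax(); w=(abs(xs-xs[i])<2)*g; E.append((xs*w).sum()/w.sum())
    E=np.array(E); ys=np.array(ys); 
    for _ in range(3):
        c=np.polyfit(ys,E,1); e=abs(E-np.polyval(c,ys)); m=e<max(.5,1.5*np.median(e)); ys,E=ys[m],E[m]
    return np.degrees(c[0]).round(2),c[1].round(2),len(ys),np.std(E-np.polyval(c,ys)).round(2)
for k in (0,1): 
    print("bed up",k,line(k,list(range(-58,35,3)),0,22,34,-1)," low",line(k,list(range(-58,-15,3)),0,-37,-26,1))
print("bed up 4",line(4,list(range(-58,35,3)),0,22,34,-1),"low",line(4,list(range(-58,-15,3)),0,-37,-26,1))
print("bar low",line(4,list(range(-112,-64,3)),16,-18,2,-1),"up",line(4,list(range(-112,-64,3)),16,10,26,1))
```

```text
bed up 0 (np.float64(0.96), np.float64(30.98), 31, np.float64(0.19))  low (np.float64(1.49), np.float64(-29.7), 15, np.float64(0.19))
bed up 1 (np.float64(0.96), np.float64(30.98), 30, np.float64(0.18))  low (np.float64(1.41), np.float64(-29.69), 15, np.float64(0.2))
bed up 4 (np.float64(0.84), np.float64(31.03), 30, np.float64(0.19)) low (np.float64(1.9), np.float64(-29.32), 14, np.float64(0.3))
bar low (np.float64(-1.41), np.float64(-10.53), 9, np.float64(0.16)) up (np.float64(0.35), np.float64(19.6), 10, np.float64(0.18))
```

```bash
sed -i 's/^O=.*/O=np.array([.5283,-.3715,.0399]); PSI=-23.75/' h.py
python3 - <<'E'
from h import *
print(tb(),move(bp(0.8,-139,-14.5),toolR()))
E
```

```text
(array([   6.3, -139.2,  -12.4]), array([-0.1 ,  0.63, -1.38])) (array([ 0.03, -0.55,  0.21]), array([ 0.1 , -0.63,  1.38]))
```

Request:
{"op": "servo_tool", "data": {
  "motion": [0,-0.3,0,0.1,-0.3,0.7,0,-0.55,0.1,0.1,-0.6,1.4,0,-0.55,0.33,0.1,-0.6,1.4,0,-0.55,0.33,0.1,-0.6,1.4]
}}

```text
time_s: 12.68
tool_pos: [0.479, -0.5019, 0.0257]
eef_rot: [0.181, 0.818, 0.533, 0.119]
force: [-0.0, 1.1, -2.6]
finger_gap: 0.0232
```

```bash
cat > chk.py <<'E'
from prof import *
import sys
k=sys.argv[1]
s=r.state(); print(s["time_s"],tb(),s["force"].round(1),s["wrist_torque"].round(2))
t,d=r.camera("top"); cv2.imwrite(f"pics/top{k}.png",t)
d=np.median([d]+[r.camera("top")[1] for _ in range(4)],0)
def line(ys,z,lo,hi,sgn):
    xs=np.arange(lo,hi,.25); E=[]
    for y in ys:
        p=cv2.GaussianBlur(prof(t,"top",[y-1,y,y+1],xs,z)[None],(0,0),3)[0]; g=sgn*np.gradient(p); g[:4]=0;g[-4:]=0; g=np.clip(g,0,None)
        i=g.argmax(); w=(abs(xs-xs[i])<2)*g; E.append((xs*w).sum()/w.sum())
    E=np.array(E); ys=np.array(ys)
    for _ in range(3):
        c=np.polyfit(ys,E,1); e=abs(E-np.polyval(c,ys)); m=e<max(.5,1.5*np.median(e)); ys,E=ys[m],E[m]
    return np.degrees(c[0]).round(2),"at-70",np.polyval(c,-70).round(2),len(ys),np.std(E-np.polyval(c,ys)).round(2)
ys=list(range(-108,-64,3))
print("bed up",line(list(range(-58,35,3)),0,22,34,-1),"low",line(list(range(-58,-15,3)),0,-37,-26,1))
print("bar low",line(ys,13,-20,-4,-1),"up",line(ys,13,8,24,1))
U,V=np.meshgrid(range(265,350),range(185,265)); P=depth2w("top",d,U,V); L=(P-O)@bedR()*1000
b=L[(L[:,2]>7)&(L[:,2]<22)&(abs(L[:,0])<9)&(L[:,1]<-40)&(L[:,1]>-110)]
f=L[(abs(L[:,2])<6)&(L[:,1]<-24)&(L[:,1]>-60)&(L[:,0]>16)&(L[:,0]<28)]
c=np.polyfit(b[:,1],b[:,2],1); print("bar top z at -45,-100",np.polyval(c,[-45,-100]).round(1),"tip",np.percentile(b[:,1],99),"bed z",f[:,2].mean().round(2))
E
python3 chk.py 5
```

```text
12.675 (array([   0.7, -139.3,  -16. ]), array([0.01, 0.05, 0.01])) [-0.   1.1 -2.6] [ 0.08  0.37 -0.02]
bed up (np.float64(0.11), 'at-70', np.float64(30.34), 30, np.float64(0.19)) low (np.float64(0.14), 'at-70', np.float64(-30.73), 13, np.float64(0.22))
bar low (np.float64(1.6), 'at-70', np.float64(-10.69), 8, np.float64(0.23)) up (np.float64(1.23), 'at-70', np.float64(16.52), 9, np.float64(0.29))
bar top z at -45,-100 [12.2 13. ] tip -47.11912702229799 bed z 0.1
```

Request:
{"op": "servo_tool", "data": {
  "motion": [0,-0.11,0,0,0,0,0.5,-0.11,0,0,0,0,1,-0.11,0,0,0,0,1.5,-0.11,0,0,0,0,2.0,-0.11,0,0,0,0,2.0,-0.11,0,0,0,0]
}}

```text
time_s: 13.68
tool_pos: [0.4863, -0.4828, 0.0255]
eef_rot: [0.181, 0.818, 0.534, 0.119]
force: [-0.9, 0.3, -1.4]
finger_gap: 0.0232
```

Run:
```python
from h import *
s=r.state(); print(tb(),"bedF",(bedR().T@s["force"]).round(1),s["wrist_torque"].round(2),s["finger_gap"])
```

```text
(array([  -0.3, -118.8,  -15.8]), array([ 0.  ,  0.05, -0.01])) bedF [-1.5 -0.1 -0.8] [0.15 0.36 0.01] 0.02316574124370859
```

Request:
{"op": "servo_tool", "data": {
  "motion": [0.3,0,0,0,0,0,0.6,0,0,0,0,0,0.9,0,0,0,0,0,1.2,0,0,0,0,0,1.5,0,0,0,0,0,1.5,0,0,0,0,0]
}}

```text
time_s: 14.42
tool_pos: [0.4923, -0.4693, 0.0255]
eef_rot: [0.181, 0.818, 0.534, 0.119]
force: [-0.1, -0.2, -3.1]
finger_gap: 0.0232
```

```bash
cat > f.py <<'E'
from h import *
s=r.state(); print(s["time_s"],tb(),"bedF",(bedR().T@s["force"]).round(1),"T",(bedR().T@s["wrist_torque"]).round(2),s["finger_gap"].round(4))
E
python3 f.py
```

```text
Traceback (most recent call last):
  File "f.py", line 2, in <module>
    s=r.state(); print(s["time_s"],tb(),"bedF",(bedR().T@s["force"]).round(1),"T",(bedR().T@s["wrist_torque"]).round(2),s["finger_gap"].round(4))
                                                                                                                        ^^^^^^^^^^^^^^^^^^^^^
AttributeError: 'float' object has no attribute 'round'
```

Request:
{"op": "servo_tool", "data": {
  "motion": [0.4,0,0,0,0,0,0.8,0,0,0,0,0,1.2,0,0,0,0,0,1.6,0,0,0,0,0,2.0,0,0,0,0,0,2.4,0,0,0,0,0,2.8,0,0,0,0,0,3.2,0,0,0,0,0,3.2,0,0,0,0,0]
}}

```text
time_s: 15.55
tool_pos: [0.5052, -0.44, 0.0255]
eef_rot: [0.181, 0.818, 0.534, 0.119]
force: [-0.7, 0.5, -2.9]
finger_gap: 0.0235
```

```bash
sed -i 's/s\["finger_gap"\].round(4)/s["finger_gap"]/' f.py; python3 f.py
```

```text
15.55 (array([ -0.3, -72. , -15.7]), array([ 0.  ,  0.05, -0.  ])) bedF [-2.   0.2 -2.3] T [-0.11  0.38  0.06] 0.023466151739257805
```

Request:
{"op": "servo_tool", "data": {
  "motion": [0.2,0,0,0,0,0,0.4,0,0,0,0,0,0.6,0,0,0,0,0,0.8,0,0,0,0,0,0.9,0,0,0,0,0,0.9,0,0,0,0,0]
}}

```text
time_s: 16.3
tool_pos: [0.5086, -0.4323, 0.0256]
eef_rot: [0.181, 0.818, 0.533, 0.118]
force: [-1.3, -2.4, -2.2]
finger_gap: 0.0228
```

```bash
python3 f.py
```

```text
16.3 (array([ -0.2, -63.6, -15.7]), array([-0.02, -0.  ,  0.01])) bedF [-1.1 -2.7 -1.9] T [-0.56  0.49  0.1 ] 0.02284757189102993
```

Request:
{"op": "servo_tool", "data": {
  "motion": [0.1,0,0,0,0,0,0.2,0,0,0,0,0,0.2,0,0,0,0,0]
}}

```text
time_s: 16.68
tool_pos: [0.5089, -0.4324, 0.0259]
eef_rot: [0.183, 0.818, 0.533, 0.117]
force: [-7.1, -9.6, -2.8]
finger_gap: 0.0232
```

```bash
python3 f.py
```

```text
16.675 (array([  0.2, -63.6, -15.5]), array([-0.1 , -0.21,  0.05])) bedF [ -3.5 -11.6  -1.4] T [-2.3   0.84  0.16] 0.023164999940544564
```

Request:
{"op": "servo_tool", "data": {
  "motion": [-0.15,0,0,0,0,0,-0.15,0,0,0,0,0]
}}

```text
time_s: 16.92
tool_pos: [0.5086, -0.4323, 0.0257]
eef_rot: [0.182, 0.818, 0.533, 0.118]
force: [-3.7, -5.1, -2.5]
finger_gap: 0.0233
```

Request:
{"op": "servo_tool", "data": {
  "motion": [0,0,0,0,0,0,0,0,0,0,0,0,0,0,0,0,0,0,0,0,-2,0,0,0,0,0,-5,0,0,0,0,0,-9,0,0,0,0,0,-13,0,0,0,-5,0,-13,0,0,0,-10,0,-13,0,0,0,-10,0,-13,0,0,0],
  "claw": -0.1
}}

```text
time_s: 18.18
tool_pos: [0.417, -0.5037, 0.1434]
eef_rot: [0.182, 0.818, 0.532, 0.118]
force: [-0.1, 0.3, -0.3]
finger_gap: 0.0428
```

```bash
python3 f.py
python3 - <<'E'
from prof import *
q,d=r.camera("top"); cv2.imwrite("pics/top6.png",q); p,d2=r.camera("scene"); cv2.imwrite("pics/scene6.png",p)
for n in ("top","scene"):
    for t in ("bar","knob_grip","pin_top"):
        for o in r.mark_of(t,n)[:1]: w=cw(n,o["centre"])[:3]; print(n,t,round(o["p"],2),((w-O)@bedR()*1000).round(1))
a=cv2.resize(q[185:245,262:332],None,fx=8,fy=8,interpolation=cv2.INTER_CUBIC)
b=cv2.resize(p[200:275,255:315],None,fx=6.4,fy=6.4,interpolation=cv2.INTER_CUBIC)[:480]
cv2.imwrite("pics/j.png",cv2.resize(np.hstack([a,b]),None,fx=.83,fy=.83))
E
```

```text
18.175 (array([  -0.3, -165.8,  114.4]), array([-0.05, -0.07,  0.15])) bedF [-0.3  0.3 -0.2] T [ 0.04  0.16 -0.04] 0.04277041779613019
top bar 0.58 [  4.2 -34.1   7.7]
top knob_grip 0.7 [-2.2  2.8 53.4]
scene bar 0.82 [  1.5 -29.1  -2.2]
scene knob_grip 0.49 [-1.  -3.6 51.4]
```

View pics/j.png

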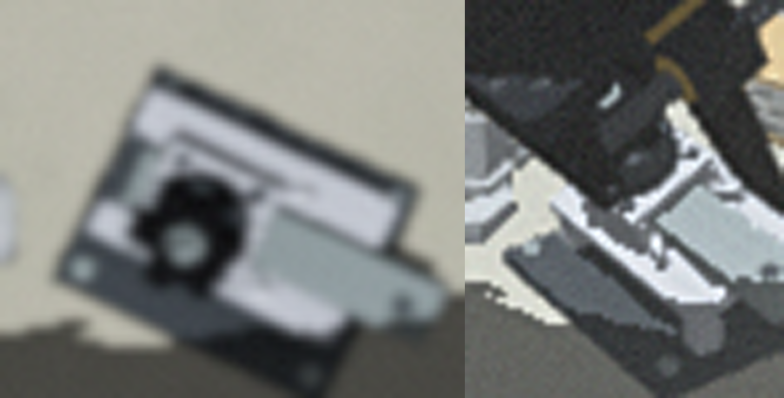

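The bar sits in the sleeve under the roof with its tail sticking out. Tail dot at (405,300) in the left half of the picture, nothing tilted. Next I measure the tail's end and the knob's lobe phase.

```bash
cat > lobe.py <<'E'
from prof import *
def lobe(n,img,c=(0,0),z=61):
    g=cv2.cvtColor(img,cv2.COLOR_BGR2GRAY).astype(np.float32); th=np.radians(np.arange(0,360,2)); best=[]
    for zz in (z,z-8):
        acc=[]
        for rad in np.arange(16.5,22,.5):
            uv=np.array([w2px(n,bp(c[0]+rad*np.cos(t),c[1]+rad*np.sin(t),zz)) for t in th],np.float32)
            acc.append(cv2.remap(g,uv[:,0][None],uv[:,1][None],cv2.INTER_LINEAR)[0])
        p=np.mean(acc,0); p=np.log(p+5); F=np.fft.rfft(p)/len(p)
        ph=np.angle(-F[6]); # dark at lobes
        best.append((zz,np.degrees(-ph/6).round(1),abs(F[1:10]).round(3)))
    return best
if __name__=="__main__":
    for k in (0,1,4,6):
        im=cv2.imread(f"pics/top{k}.png"); print("top",k,lobe("top",im)); print("  shifted",lobe("top",im,(-1.5,0)),lobe("top",im,(1.5,1)))
    im=cv2.imread("pics/scene1.png"); print("scene",lobe("scene",im))
    # pin & tail
    im=cv2.imread("pics/top6.png"); ys=np.arange(-105,-75,1.)
    g=cv2.cvtColor(im,cv2.COLOR_BGR2GRAY).astype(np.float32)
    P=[]
    for x in range(-6,8,2):
        uv=np.array([w2px("top",bp(x,y,12)) for y in ys],np.float32); P.append(cv2.remap(g,uv[:,0][None],uv[:,1][None],cv2.INTER_LINEAR)[0])
    print(' '.join(f"{int(a)}:{int(b)}" for a,b in zip(ys,np.mean(P,0))))
E
python3 lobe.py
```

```text
top 0 [(61, np.float32(-22.0), array([0.157, 0.288, 0.038, 0.029, 0.063, 0.096, 0.042, 0.052, 0.033],
      dtype=float32)), (53, np.float32(-19.6), array([0.077, 0.272, 0.057, 0.017, 0.026, 0.142, 0.03 , 0.046, 0.008],
      dtype=float32))]
  shifted [(61, np.float32(-25.7), array([0.205, 0.291, 0.037, 0.054, 0.078, 0.051, 0.049, 0.047, 0.035],
      dtype=float32)), (53, np.float32(-21.0), array([0.138, 0.282, 0.043, 0.012, 0.05 , 0.125, 0.036, 0.051, 0.023],
      dtype=float32))] [(61, np.float32(-19.8), array([0.108, 0.276, 0.053, 0.012, 0.048, 0.11 , 0.03 , 0.05 , 0.023],
      dtype=float32)), (53, np.float32(-18.1), array([0.064, 0.247, 0.08 , 0.026, 0.026, 0.117, 0.036, 0.046, 0.016],
      dtype=float32))]
top 1 [(61, np.float32(-22.0), array([0.158, 0.288, 0.037, 0.03 , 0.06 , 0.097, 0.046, 0.053, 0.034],
      dtype=float32)), (53, np.float32(-19.6), array([0.079, 0.271, 0.057, 0.016, 0.022, 0.141, 0.033, 0.045, 0.011],
      dtype=float32))]
  shifted [(61, np.float32(-25.5), array([0.205, 0.292, 0.035, 0.055, 0.077, 0.052, 0.05 , 0.05 , 0.037],
      dtype=float32)), (
[... 1577 characters left out ...]
np.float32(-20.2), array([0.104, 0.268, 0.057, 0.011, 0.052, 0.111, 0.033, 0.048, 0.02 ],
      dtype=float32)), (53, np.float32(-18.4), array([0.063, 0.24 , 0.084, 0.032, 0.024, 0.12 , 0.032, 0.042, 0.017],
      dtype=float32))]
scene [(61, np.float32(8.9), array([0.244, 0.111, 0.082, 0.09 , 0.037, 0.05 , 0.021, 0.013, 0.021],
      dtype=float32)), (53, np.float32(-13.9), array([0.149, 0.083, 0.059, 0.04 , 0.02 , 0.065, 0.121, 0.078, 0.012],
      dtype=float32))]
-105:71 -104:71 -103:71 -102:71 -101:71 -100:71 -99:72 -98:72 -97:72 -96:71 -95:71 -94:72 -93:74 -92:78 -91:84 -90:92 -89:99 -88:107 -87:114 -86:119 -85:123 -84:124 -83:123 -82:122 -81:118 -80:115 -79:114 -78:114 -77:116 -76:122
```

```bash
cat > rect.py <<'E'
from prof import *
import sys
def rect(n,img,z=60,h=32,s=9):
    xs=np.arange(h,-h,-1/s*1.0); ys=np.arange(h,-h,-1/s)
    m=CM(n); f=210/np.tan(np.radians(m["fovy"])/2)
    X,Y=np.meshgrid(xs,ys,indexing='ij'); Q=O+np.stack([X,Y,np.full_like(X,z)],-1)/1000@bedR().T
    q=Q@np.array(m["view"])[:3,:3].T+np.array(m["view"])[:3,3]; sl=q[...,:2]/q[...,2:]; sl=sl*(1+m["k1"]*(sl**2).sum(-1,keepdims=True)); uv=(sl*f+[m["cx"],m["cy"]]).astype(np.float32)
    o=cv2.remap(img,uv[...,0],uv[...,1],cv2.INTER_CUBIC); o=cv2.convertScaleAbs(o,alpha=1.4)
    c=int(h*s); cv2.circle(o,(c,c),int(20.2*s),(0,255,0),1)
    return o   # up = +bed x, left = +bed y
if __name__=="__main__":
    k=sys.argv[1]
    o=np.hstack([cv2.resize(rect(n,cv2.imread(f"pics/{n}{k}.png")),(400,400)) for n in ("top","scene")]); cv2.imwrite(f"pics/rect{k}.png",o)
E
python3 rect.py 1
```

```text
(no output)
```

View pics/rect1.png

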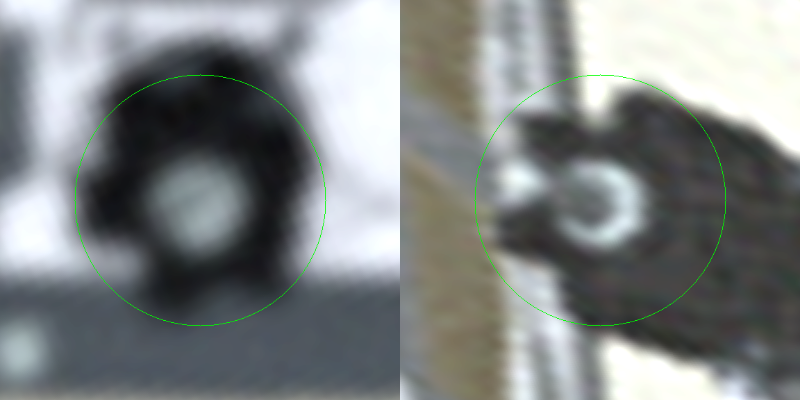

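Both cameras agree on a lobe at about -18° (q ≈ +0.3), and the bar's tail is at y ≈ -89 (-90 expected). Now I move over the knob.

Request:
{"op": "servo_tool", "data": {
  "motion": [4,0,0,0,0,-4,8,0,0,0,0,-8,12,0,0,0,0,-12,16.6,0,0,0,0,-15,16.6,0,0,0,0,-15,16.6,0,0,0,0,-15],
  "claw": 0.26
}}

```text
time_s: 19.32
tool_pos: [0.4854, -0.3491, 0.1437]
eef_rot: [0.195, 0.741, 0.636, 0.094]
force: [-0.4, -0.7, 0.3]
finger_gap: 0.0602
```

```bash
python3 f.py
python3 - <<'E'
from h import *
print(r.state()["joints"].round(2),move(bp(0,0.3,23.4),toolR(15)))
E
```

```text
19.325 (array([1.000e-01, 3.200e+00, 1.144e+02]), array([ -0.04,   0.03, -15.02])) bedF [ 0.1 -0.8  0.3] T [-0.    0.18 -0.04] 0.06024652483209427
[-0.82  0.38  2.    0.46  0.39 -1.06] (array([-0.28, -0.09,  9.1 ]), array([ 0.04, -0.03,  0.02]))
```

Request:
{"op": "servo_tool", "data": {
  "motion": [-0.28,-0.05,2,0,0,0,-0.28,-0.05,4,0,0,0,-0.28,-0.05,6,0,0,0,-0.28,-0.05,7.5,0,0,0,-0.28,-0.05,8.5,0,0,0,-0.28,-0.05,9.1,0,0,0,-0.28,-0.05,9.1,0,0,0]
}}

```text
time_s: 20.2
tool_pos: [0.5193, -0.3674, 0.0609]
eef_rot: [0.195, 0.741, 0.636, 0.094]
force: [-0.1, 0.2, 0.4]
finger_gap: 0.0597
```

```bash
python3 f.py
python3 - <<'E'
from h import *
p,d=r.camera("scene"); q,d2=r.camera("top"); cv2.imwrite("pics/scene7.png",p); cv2.imwrite("pics/top7.png",q); np.save("pics/scene7d.npy",d)
U,V=np.meshgrid(range(255,320),range(190,250)); L=(depth2w("scene",d,U,V)-O)@bedR()*1000
s=L[(abs(L[:,0])>24)&(abs(L[:,0])<48)&(abs(L[:,1])<14)&(L[:,2]>25)&(L[:,2]<90)]
for sg in (1,-1):
    k=s[s[:,0]*sg>0]; print(sg,len(k),np.percentile(k,[2,50,98],axis=0).round(1).tolist() if len(k) else "")
a=cv2.resize(p[190:255,255:320],None,fx=6,fy=6,interpolation=cv2.INTER_CUBIC); b=cv2.resize(q[185:250,255:320],None,fx=6,fy=6,interpolation=cv2.INTER_CUBIC)
cv2.imwrite("pics/k.png",cv2.convertScaleAbs(np.hstack([a,b]),alpha=1.5))
E
```

```text
20.2 (array([-0.1,  0.1, 23.2]), array([  0.  ,   0.03, -14.96])) bedF [0.  0.1 0.4] T [0.03 0.15 0.01] 0.059739215130909115
1 133 [[26.4, -4.5, 48.2], [30.3, 0.0, 70.4], [39.3, 13.5, 89.1]]
-1 43 [[-41.5, -13.5, 48.7], [-38.6, -7.5, 68.6], [-33.4, -0.5, 89.4]]
```

View pics/k.png

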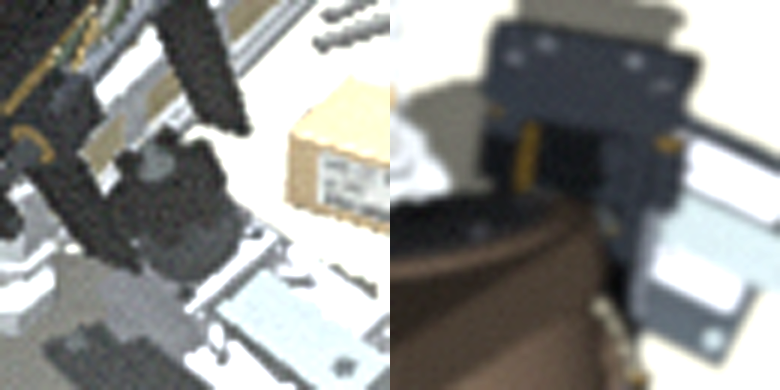

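The fingers straddle the knob: in the left half of the picture the knob is at (170,200) and the fingertips at (235,130) and (130,265), at about knob height. Now I grip.

Request:
{"op": "servo_tool", "data": {
  "motion": [0,0,0.2,0,0,0,0,0,0.2,0,0,0,0,0,0.2,0,0,0,0,0,0.2,0,0,0,0,0,0.2,0,0,0],
  "claw": -1,
  "newtons": 30
}}

```text
time_s: 20.92
tool_pos: [0.5199, -0.3675, 0.0592]
eef_rot: [0.195, 0.741, 0.636, 0.094]
force: [-4.3, 0.3, 2.4]
finger_gap: 0.0358
```

```bash
python3 f.py
```

```text
20.925 (array([-0.2,  0.3, 21.4]), array([ 1.000e-02,  4.000e-02, -1.499e+01])) bedF [-2.7 -1.5  3.9] T [-0.23  0.67  0.05] 0.035802468716129555
```

Gap 35.8 mm, so the jaws are on the flats and well centred. Turning backwards by 70° (q ≈ 0.26 → -0.96).

Request:
{"op": "servo_tool", "data": {
  "motion": [0,0,0,0,0,-8,0,0,0,0,0,-16,0,0,0,0,0,-24,0,0,0,0,0,-32,0,0,0,0,0,-40,0,0,0,0,0,-48,0,0,0,0,0,-56,0,0,0,0,0,-63,0,0,0,0,0,-70,0,0,0,0,0,-70]
}}

```text
time_s: 22.18
tool_pos: [0.5197, -0.3676, 0.0591]
eef_rot: [0.213, 0.242, 0.946, -0.035]
force: [-7.6, -0.3, 2.6]
finger_gap: 0.0357
```

```bash
python3 f.py
python3 - <<'E'
from h import *
p,d=r.camera("scene"); cv2.imwrite("pics/scene8.png",p); q,d2=r.camera("top")
for n in ("scene","top"):
    for t in ("pin_top","knob_grip","bar"):
        for o in r.mark_of(t,n)[:2]: w=cw(n,o["centre"])[:3]; print(n,t,round(o["p"],2),((w-O)@bedR()*1000).round(1))
print(r.state()["joints"].round(2))
np.save("pics/scene8d.npy",d)
for k in (1,7,8):
    d=np.load(f"pics/scene{k}d.npy"); U,V=np.meshgrid(range(255,320),range(190,250)); L=(depth2w("scene",d,U,V)-O)@bedR()*1000
    c=L[np.hypot(L[:,0],L[:,1])<5]; print(k,len(c),np.sort(c[c[:,2]<100][:,2])[-12:].round(0))
E
```

```text
22.175 (array([-0.5,  0.1, 21.4]), array([ 1.000e-02,  3.000e-02, -8.507e+01])) bedF [-5.1 -3.3  5.2] T [-0.48  0.98  0.01] 0.03567331229961115
scene knob_grip 0.36 [-3.2 -3.2 48.7]
scene bar 0.92 [  0.3 -30.7  -2.4]
top knob_grip 0.56 [-1.6  2.5 53.2]
top bar 0.84 [  5.  -38.5   3.9]
top bar 0.27 [-1.5 31.3  3.8]
[-0.79  0.57  1.98  0.7   0.25 -2.51]
1 17 [64. 64. 67. 69. 70. 71. 71. 72. 72. 73. 73. 74.]
7 22 [65. 68. 68. 69. 71. 72. 72. 72. 72. 72. 73. 73.]
8 0 []
```

Request:
{"op": "servo_tool", "data": {
  "motion": [0,0,0,0,0,-4,0,0,0,0,0,-4,0,0,0,0,0,4,0,0,0,0,0,12,0,0,0,0,0,20,0,0,0,0,0,28,0,0,0,0,0,36,0,0,0,0,0,45,0,0,0,0,0,54,0,0,0,0,0,60]
}}

```text
time_s: 23.82
tool_pos: [0.5199, -0.3675, 0.0592]
eef_rot: [0.202, 0.684, 0.696, 0.077]
force: [-4.6, 0.4, 2.2]
finger_gap: 0.0356
```

```bash
python3 f.py
cat > pin.py <<'E'
from h import *
p,d=r.camera("scene"); d=np.median([d]+[r.camera("scene")[1] for _ in range(3)],0); cv2.imwrite("pics/scene9.png",p)
U,V=np.meshgrid(range(255,320),range(190,250)); L=(depth2w("scene",d,U,V)-O)@bedR()*1000
c=L[np.hypot(L[:,0],L[:,1])<6]; print(len(c),np.sort(c[c[:,2]<100][:,2])[-14:].round(0))
for o in r.mark_of("pin_top","scene")[:2]: w=cw("scene",o["centre"])[:3]; print(round(o["p"],2),((w-O)@bedR()*1000).round(1))
E
python3 pin.py
```

```text
23.825 (array([-0.3,  0.3, 21.4]), array([ 1.000e-02,  4.000e-02, -2.474e+01])) bedF [-3.  -1.4  3.9] T [-0.22  0.74  0.02] 0.03556621848940175
18 [61. 61. 61. 61. 61. 61. 62. 62. 63. 64. 65. 65. 65. 65.]
```

The pin top dropped from about 74 to 65 mm, so the thread has clicked. Turning forwards to the stop.

Request:
{"op": "servo_tool", "data": {
  "motion": [0,0,0,0,0,8,0,0,0,0,0,16,0,0,0,0,0,24,0,0,0,0,0,32,0,0,0,0,0,40,0,0,0,0,0,48,0,0,0,0,0,55,0,0,0,0,0,61,0,0,0,0,0,65,0,0,0,0,0,65]
}}

```text
time_s: 25.32
tool_pos: [0.5202, -0.3676, 0.0594]
eef_rot: [0.13, 0.951, 0.222, 0.173]
force: [-4.4, 0.1, 3.0]
finger_gap: 0.0359
```

```bash
python3 f.py
```

```text
25.325 (array([ 0.1,  0.2, 21.5]), array([-1.000e-02,  3.000e-02,  3.993e+01])) bedF [-2.4 -1.7  4.4] T [-0.3   0.55 -0.12] 0.035894904762553706
```

Request:
{"op": "servo_tool", "data": {
  "motion": [0,0,0,0,0,2,0,0,0,0,0,4,0,0,0,0,0,4,0,0,0,0,0,4]
}}

```text
time_s: 25.82
tool_pos: [0.5202, -0.3677, 0.0593]
eef_rot: [0.124, 0.958, 0.189, 0.178]
force: [-5.4, -0.3, 4.6]
finger_gap: 0.0357
```

```bash
python3 f.py; python3 pin.py
```

```text
25.825 (array([ 0.1,  0.2, 21.4]), array([-1.000e-02,  3.000e-02,  4.398e+01])) bedF [-2.5 -2.4  6.2] T [-0.51  0.6   0.14] 0.0357131703691009
18 [61. 61. 61. 61. 61. 61. 61. 61. 62. 62. 63. 63. 64. 64.]
```

Request:
{"op": "servo_tool", "data": {
  "motion": [0,0,0,0,0,2,0,0,0,0,0,3,0,0,0,0,0,3,0,0,0,0,0,3]
}}

```text
time_s: 26.58
tool_pos: [0.5206, -0.3675, 0.0595]
eef_rot: [0.119, 0.962, 0.165, 0.181]
force: [-0.7, 1.9, 5.8]
finger_gap: 0.0358
```

```bash
python3 f.py
```

```text
26.575 (array([ 0.4,  0.6, 21.5]), array([-1.000e-02,  4.000e-02,  4.682e+01])) bedF [1.2 1.5 5.8] T [0.09 0.05 1.15] 0.03580161801056682
```

The torque rose to 1.15 N m, so the stop is reached. Opening and retreating.

Request:
{"op": "servo_tool", "data": {
  "motion": [0,0,0,0,0,0,0,0,0,0,0,0,0,0,0,0,0,0,0,0,0,0,0,0,0,0,-1.5,0,0,0,0,0,-4,0,0,0,0,0,-8,0,0,0,0,0,-12,0,0,0,0,0,-16,0,0,0,0,0,-16,0,0,0],
  "claw": 0.26
}}

```text
time_s: 27.82
tool_pos: [0.4582, -0.3408, 0.207]
eef_rot: [0.121, 0.962, 0.163, 0.182]
force: [0.3, -0.2, -0.4]
finger_gap: 0.06
```

```bash
python3 f.py; python3 pin.py
python3 - <<'E'
from lobe import *
q,d=r.camera("top"); cv2.imwrite("pics/top9.png",q); p=cv2.imread("pics/scene9.png")
print(lobe("top",q)); 
for n in ("scene","top"):
    for t in ("bar","gauge_block"):
        for o in r.mark_of(t,n)[:1]: w=cw(n,o["centre"])[:3]; print(n,t,round(o["p"],2),((w-O)@bedR()*1000).round(1),w.round(3))
print(w2px("scene",bp(0,0,61)))
a=cv2.resize(p[185:275,240:340],(500,450),interpolation=cv2.INTER_CUBIC); cv2.imwrite("pics/l.png",a)
E
```

```text
27.825 (array([ 1.300e+00, -1.000e-01,  1.837e+02]), array([-2.600e-01,  3.000e-02,  4.699e+01])) bedF [ 0.1 -0.  -0.5] T [0.06 0.3  0.02] 0.05996909273408074
18 [61. 61. 61. 61. 61. 61. 62. 62. 62. 62. 62. 63. 63. 63.]
[(61, np.float32(-7.2), array([0.126, 0.258, 0.038, 0.043, 0.051, 0.015, 0.067, 0.014, 0.023],
      dtype=float32)), (53, np.float32(-11.4), array([0.055, 0.221, 0.019, 0.058, 0.049, 0.05 , 0.042, 0.015, 0.037],
      dtype=float32))]
scene bar 0.58 [ -1.4 -28.   -0.5] [ 0.516 -0.397  0.039]
scene gauge_block 0.8 [-150.6  103.1   26.4] [ 0.435 -0.218  0.   ]
top bar 0.5 [  5.5 -35.9   3.3] [ 0.517 -0.406  0.045]
top gauge_block 0.39 [-152.2  107.6   25. ] [ 0.436 -0.213 -0.002]
[280.66407366 216.73213153]
```

View pics/l.png

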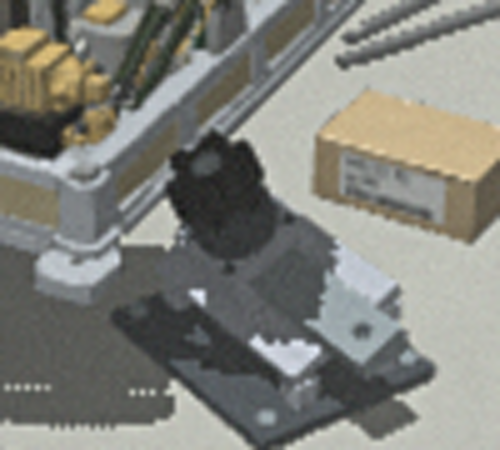

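The last picture shows the clamp closed, with the pin nearly flush at (205,160), the bar still in the sleeve (tail dot at (362,330)) and the gripper clear. Handing in.

```bash
python3 -c "
from bench import r
print(r.job_done())"
```

```text
the job is handed in; nothing more can be done
None
```

The bar is fully home in the sleeve and the clamp is closed on it. I handed the job in at about 28 s, with the gripper open and well clear.

- **Bar:** I pushed it in until the end stop held it, at about 12 N. After I let go, the cameras put its tail at bed y ≈ -89 mm, against -90 mm expected. I didn't repeat that measurement after closing the clamp. The network marks for the bar, rough to several millimetres, had shifted by less than 2 mm.
- **Knob backwards:** I turned it from about +0.26 to about -1.0 rad. The pin top dropped from about 74 to 65 mm over the bed, so the thread clicked. I went past about +0.1 rad forwards only after seeing that drop.
- **Knob forwards:** I turned it until the torque rose to about 1.15 N m, at an estimated 1.3 rad. The pin top then read about 63 mm, which is 2 mm above the knob, as expected when closed.

**Checks that disagreed:**
- **Grip height:** the first grip closed above the bar because the fingertips sit about 20 mm short of the reported tool point. The bar hadn't moved, and I gripped again lower.
- **Final knob angle:** the lobe angle from the top camera came out 3–7° off the expected one. It was noisy because the knob was in shadow, so I relied on the torque and the pin height.

I touched none of the loose things. I only measured the gauge block afterwards, and it hadn't moved.

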